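# Close the back of a small loudspeaker

## Robot

A 7-joint arm with a two-finger parallel gripper is mounted at the origin on the work surface. World frame = base frame: x ahead of the robot, y to its left, z up, the work surface at z = 0. Lengths are in m, angles in rad, forces in N, time in s.
With the tool pointing down it reaches from about 0.35 to 0.9 m from the base axis. Payload 7.2 kg.
Tool frame: the origin (TCP) lies on the centre line of the jaws, within the pads' length; the fingertips stand 17 mm ahead of it and the grasp point (between the pads) lies 2 mm behind it (arm.tcp_to_tips is the distance from the TCP to the fingertips, in m); z points along the fingers, y is the direction in which the jaws open and shut (so a half turn about z gives the same grasp; the last joint's range is limited). The gripper opens to 88 mm and grips with 3 to 60 N. Pads are 20 mm wide; open, the fingers measure 115 mm over their backs; the gripper's body (75 mm by 178 mm) begins 61 mm behind the grasp point.
Start: joints at [-1.355, 0.411, -0.013, 1.596, 0.006, 1.134, -0.082], TCP at [0.175, 0.6, 0.24] pointing down, gripper open.
Joint ranges: [-2.95, 2.95], [-0.29, 1.99], [-1.47, 1.44], [0.14, 2.54], [-1.03, 4.17], [0.13, 1.85], [-2.86, 2.86]. Speed limits (rad/s): [2.39, 2.39, 3.01, 3.01, 3.14, 3.14, 3.14].

## Interface

Orientations are given as a 3x3 rotation matrix whose columns are the frame's x, y, z axes.
In Python, from cell import arm gives the robot as it stands.
- The arm moves only by the tool carry_out, never from a script. Its argument "plan" is a list of rows, each an object of numbers: "tx", "ty", "tz": the shift along the tool's x, y, z in m; "rx", "ry", "rz": the turn, a rotation vector about the tool's x, y, z in rad; "fingers": the closure, from 0 (fully open) to 1 (shut). In form: [{"tx": .., "ty": .., "tz": .., "rx": .., "ry": .., "rz": .., "fingers": ..}, ...]. A call has 1 to 12 rows; each row shifts and turns the pose as measured when the row begins, along the tool's axes as they then stand; what a row does not reach is not made up. A row lasts 1/10 s, in which the tool goes at most 50 mm and 8.59 degrees, less where a joint would pass 70% of its speed; a pose out of reach is approached as far as the arm can. A call with a gripper value outside its range is refused whole. The fingers move at their own pace and stop on an object; "grip_force" is the grip in N (left out, the last holds). Time passes only in rows, so rows that do not move let the fingers close. It gives the time, the measured TCP pose, the force and the opening at its end, in the units of the state.
- arm.get_state(): the state, without advancing time (a new reading comes with each control period).
- arm.camera(name): name is "scene" or "side" or "wrist"; returns a dict with "img" (480x640x3 uint8, blue, green, red), "range_z" (480x640 float32, m along the optical axis (not along the pixel's ray), 0 where there is no reading), "vfov" (degrees; the focal length in pixels is half the picture's height over the tangent of half this angle, whatever the lens; pixels are square), "cx", "cy" (the principal point, pixels), "R" (3x3) and "t" (3): a world point X has camera coordinates R X + t. Camera axes: x right, y down, z forward; pixel columns grow to the right and rows downward; lengths in m; the calibration is good to about 2 mm. A picture is of the moment at which its call begins.
- arm.job_done(): hands the job in, once; it reports no verdict.
Trained networks look in a picture, given as the dict that the camera call returned (one of the last four; its "shot" number tells which), for a name from the list of things; names that differ only in an ending like _2 or _b are one class to them, and where a whole thing is asked for, a point or a joint stands for the part that bears it (a point fixed in the world has none). Each returns a list of dicts, best first, with "score" (0 to 1); they miss things now and then, are a little off and sometimes report something else, mostly with a low value. They report only what shows in the picture. A call takes as long as a camera call. They do not tell look-alikes from the thing itself.
- arm.outline_of(picture, label): "pixels" (480x640 bool, what is visible of it) and "extent" ([left, top, right, bottom] in pixels, round what is visible of it).
- arm.place_of(picture, label): "xy" ([column, row] in pixels: a listed point, or the origin of a listed thing).
The state is a dict: "clock": time; "q": joint angles; "joint_vel": joint speeds; "joint_efforts": joint torques, N m; "ee_pos": TCP position; "eef_rot": TCP orientation; "contact_force": force on the tool from outside, world axes, zero at the start; "torque": the same for the moment, N m; "finger_gap": finger opening in m.
Only numpy, scipy, OpenCV 4.12 (cv2) and the standard library are available. Lean on these libraries where they do the work, as an engineer would, in place of code of your own. Each camera call takes 0.05 s, during which the arm holds its last target.

## Task

Put the amplifier back panel onto the open back of the loudspeaker lying on the bench: turn the panel so that its three holes match the three pins (one corner of the speaker has no pin and one corner of the panel has no hole), lower it gently over the pins, without dropping it, until it lies flush all round, and then push the small swing latch round to its stop so that its bar lies over the panel's end. Leave the spray can, the solder reel and the screwdriver where they are.

Things in the scene. Friction and masses are not known exactly. Their poses are not given: they have to be found in the camera images.
- panel: Loose aluminium back panel, 130 (x) x 90 (y) x 5 mm, 0.4 kg, a dark finned heat sink 50 (x) x 36 (y) x 26 mm on its middle (top 31 mm above the underside; grip it across y). Starts flat on the bench, heat sink up. Through holes 10.5 mm wide at (x,y) = (45,25), (45,-25), (-45,25) mm; no hole at (-45,-25). Origin: centre of underside, z up.
- speaker: Fixed wooden loudspeaker lying on its black front: 210 (x) x 130 (y) x 90 mm high, opening 64 x 76 mm in its upward back. On the back stand steel pins 8 mm thick, 12 mm high, the top 5 mm tapered to 4 mm: at (x,y) = (45,-25) and (-45,25) mm, and the key pin in one of the other two corners. Origin: centre of underside, z up. The latch is at its +x end.
- seat (a point): Centre of the speaker's upward-facing back surface (90 mm above the bench), where the centre of the panel's underside must come; axes as the speaker's.
- key_pin: Third steel pin, same as the two others, fixed in the speaker's corner (45,25) or (-45,-25) mm of the speaker's frame; which one differs from start to start. Origin: centre of its foot on the back surface. It does not move during the work.
- empty_socket: Flat dark disc 11 mm wide, flush with the back surface, in the one of those two corners that has no pin. Origin at its centre on the back surface.
- latch (a joint): Swing latch, vertical pivot, angle grows counter-clockwise from above. At 0 its bar points along the speaker's +y, beside the panel's place; at 1.57 along -x, over the panel's end; stop at 1.6. Starts at -0.6 to 0.2, stays where left. Steel bar 10 mm wide, 5 mm thick, reaching 41 mm from the pivot, underside 97.5 mm above the bench (2.5 mm above the seated panel).
- latch_pivot (a point): Top of the latch's pivot, at (92,0) mm of the speaker's frame, 102.5 mm above the bench; axes as the speaker's.
- latch_tab (a point): Top of the upright round steel tab, 8 mm thick and 23 mm high, standing on the latch bar 36 mm from the pivot; its top is 125.5 mm above the bench. Push it sideways to swing the latch.
- spray_can: Bystander: upright can, 52 mm wide, 110 mm high, loose. Origin: centre of its underside.
- solder_reel: Bystander: grey reel, 60 mm wide, 40 mm high, loose. Origin: centre of its underside.
- screwdriver: Bystander: screwdriver lying on the bench, loose. Origin: at its underside near the middle, length along x.
Things that resemble listed ones, but are neither listed nor needed, are in the scene too. Leave any brown look-alike of the panel alone.

How it is judged:
On the way, in this order (a step that is already met when the one before it is completed fails the run):
1. the panel lies flush on the speaker's back over all three pins, the latch still open (z of panel in the frame of seat between -0.003 and 0.0025 m and horizontal distance between panel and seat below 0.004 m and angle between the x axis of panel and the x axis of seat, either way round below 0.07 rad and angle between panel's own z axis and vertical below 0.035 rad and value of joint latch below 0.7 rad), for 0.2 s.
2. the latch is swung over the panel's end (value of joint latch above 1.35 rad), for 0.1 s.
At the end, for the whole second after the job is handed in: The panel lies at rest flush on the speaker's back over the pins (underside within 2.5 mm of the surface, centre within 4 mm of the seat, turned within 0.07 rad and tilted less than 0.035 rad), and the latch stands at rest at more than 1.35 rad, its bar over the panel's end (z of panel in the frame of seat between -0.003 and 0.0025 m and horizontal distance between panel and seat below 0.004 m and angle between the x axis of panel and the x axis of seat, either way round below 0.07 rad and angle between panel's own z axis and vertical below 0.035 rad and value of joint latch above 1.35 rad and linear speed of panel below 0.02 m/s and velocity of joint latch below 0.05 rad/s); the robot touches nothing.
It fails at once if the panel is dropped or slammed onto the pins (faster than 0.4 m/s within 30 mm above the seat) (z of panel in the frame of seat between -0.005 and 0.03 m and horizontal distance between panel and seat below 0.03 m and linear speed of panel above 0.4 m/s).
It fails at once if the spray can is moved by more than 30 mm (distance of spray_can from where it was at the start of the episode above 0.03 m).
It fails at once if the solder reel is moved by more than 30 mm (distance of solder_reel from where it was at the start of the episode above 0.03 m).
It fails at once if the screwdriver is moved by more than 30 mm (distance of screwdriver from where it was at the start of the episode above 0.03 m).
It also fails if it takes over 72 s, if anything falls off the work surface, if the arm or the gripper's body presses on something with over 40 N, if the wrist force passes 120 N, or if a joint passes its speed limit or range.

## Working session

There is one attempt and no reset: what is moved stays moved. The work goes in short steps, Python scripts to look and compute and a tool call to move; the robot and the scene stay as the last step left them, time stands still between calls to the robot, and variables do not carry over. Pictures are saved under pics/ and viewed, and the job is handed in when it is done.

Besides the shell and the picture viewer there is one more tool, called after "Emit:" by a JSON object that holds its "name" and its "arguments", one argument or row to a line. carry_out: Moves the arm, as the interface text tells. Its arguments: {"type":"object","properties":{"plan":{"type":"array"},"grip_force":{"type":"number"}},"required":["plan"]}

```bash
ls; mkdir -p pics; python3 - <<'E'
from cell import arm
import cv2,pickle
s=arm.get_state(); print(s['clock'],s['ee_pos'],s['eef_rot'],s['finger_gap'],s['contact_force'])
d={}
for n in ("scene","side"):
    p=arm.camera(n); d[n]=p; cv2.imwrite(f"pics/{n}0.png",p["img"]); print(n,p['vfov'],p['R'],p['t'],p['shot'])
    for l in ("panel","speaker","seat","key_pin","empty_socket","latch","latch_pivot","latch_tab","spray_can","solder_reel","screwdriver"):
        print(l,[(round(r['score'],2),[round(float(v)) for v in r['xy']]) for r in arm.place_of(p,l)][:4])
pickle.dump(d,open("d0.pkl","wb"))
print(arm.get_state()['clock'])
E
```

```text
pics
0.0 [0.17490657 0.5995326  0.23883294] [[-9.59993837e-01  2.80020918e-01 -3.43461468e-04]
 [ 2.80021113e-01  9.59992652e-01 -1.51144348e-03]
 [-9.35153058e-05 -1.54715289e-03 -9.99998799e-01]] 0.08765398560666068 [-0.12469064 -0.17293918 -0.86270985]
scene 57.198482221772025 [[-0.39985074  0.91639128  0.01861236]
 [ 0.4897063   0.2307515  -0.84079813]
 [-0.7747949  -0.32707916 -0.54102873]] [ 0.23284385 -0.17832312  1.56118954] 1
panel [(0.86, [508, 276]), (0.69, [362, 322]), (0.68, [392, 282])]
speaker [(0.82, [264, 247])]
seat [(0.65, [262, 221]), (0.56, [181, 239])]
key_pin []
empty_socket []Traceback (most recent call last):
  File "<stdin>", line 8, in <module>
ValueError: it knows: empty_socket, key_pin, latch_pivot, latch_tab, panel, screwdriver, seat, solder_reel, speaker, spray_can
```

```bash
cat > h.py <<'E'
from cell import arm
import cv2,pickle,numpy as np
L=("panel","speaker","seat","key_pin","empty_socket","latch_pivot","latch_tab","spray_can","solder_reel","screwdriver")
def foc(p): return 240/np.tan(np.radians(p['vfov']/2))
def ray(p,uv):
    d=np.array([(uv[0]-p['cx'])/foc(p),(uv[1]-p['cy'])/foc(p),1.]); R=np.array(p['R']);t=np.array(p['t'])
    return -R.T@t, R.T@d
def atz(p,uv,z):
    o,d=ray(p,uv); return o+d*(z-o[2])/d[2]
def proj(p,X):
    c=np.array(p['R'])@np.asarray(X,float)+np.array(p['t']); return np.array([p['cx']+foc(p)*c[0]/c[2],p['cy']+foc(p)*c[1]/c[2]])
def cloud(p):
    v,u=np.mgrid[0:480,0:640]; z=p['range_z'].astype(float)
    c=np.stack([(u-p['cx'])/foc(p)*z,(v-p['cy'])/foc(p)*z,z],-1)
    X=(c-np.array(p['t']))@np.array(p['R']); X[z==0]=np.nan
    return X
def shoot(names,tag):
    d={}
    for n in names:
        p=arm.camera(n); p['pl']={}
        for l in L: p['pl'][l]=[(round(r['score'],2),[float(v) for v in r['xy']]) for r in arm.place_of(p,l)]
        d[n]=p; cv2.imwrite(f"pics/{tag}_{n}.png",p["img"])
        pickle.dump(d,open(tag+".pkl","wb"))
    return d
E
python3 - <<'E'
from h import *
d=shoot(("scene","side"),"a")
H=dict(panel=0,speaker=0,seat=.09,key_pin=.09,empty_socket=.09,latch_pivot=.1025,latch_tab=.1255,spray_can=0,solder_reel=0,screwdriver=0)
for n,p in d.items():
    for l in L:
        for s,uv in p['pl'][l]: print(n,l,s,np.round(uv),atz(p,uv,H[l]).round(3))
print(arm.get_state()['clock'])
E
```

```text
scene panel 0.98 [510. 275.] [0.355 0.435 0.   ]
scene panel 0.65 [392. 286.] [0.531 0.167 0.   ]
scene panel 0.63 [360. 320.] [0.68  0.136 0.   ]
scene speaker 0.68 [264. 250.] [ 0.526 -0.199  0.   ]
scene seat 0.7 [264. 222.] [ 0.523 -0.195  0.09 ]
scene latch_pivot 0.64 [297. 222.] [ 0.507 -0.106  0.103]
scene latch_tab 0.47 [302. 208.] [ 0.469 -0.11   0.126]
scene spray_can 0.57 [279. 318.] [ 0.748 -0.032  0.   ]
scene solder_reel 0.81 [494. 317.] [0.541 0.413 0.   ]
scene solder_reel 0.52 [263. 222.] [ 0.395 -0.278  0.   ]
scene screwdriver 0.66 [181. 239.] [ 0.578 -0.44   0.   ]
side panel 0.93 [231. 196.] [0.351 0.41  0.   ]
side panel 0.72 [289. 191.] [0.544 0.41  0.   ]
side panel 0.61 [288. 229.] [0.514 0.178 0.   ]
side panel 0.57 [345. 229.] [0.68  0.143 0.   ]
side speaker 0.85 [311. 314.] [ 0.525 -0.198  0.   ]
side seat 0.85 [308. 281.] [ 0.522 -0.188  0.09 ]
side empty_socket 0.67 [295. 255.] [ 0.506 -0.083  0.09 ]
side latch_pivot 0.59 [294. 253.] [ 0.504 -0.094  0.103]
side latch_tab 0.65 [279. 249.] [ 0.466 -0.102  0.126]
side latch_tab 0.38 [289. 191.] [0.524 0.178 0.126]
side spray_can 0.64 [388. 263.] [ 0.757 -0.038  0.   ]
side solder_reel 0.75 [287. 196.] [0.534 0.381 0.   ]
side screwdriver 0.96 [355. 394.] [ 0.574 -0.437  0.   ]
1.4
```

View pics/scene0.png

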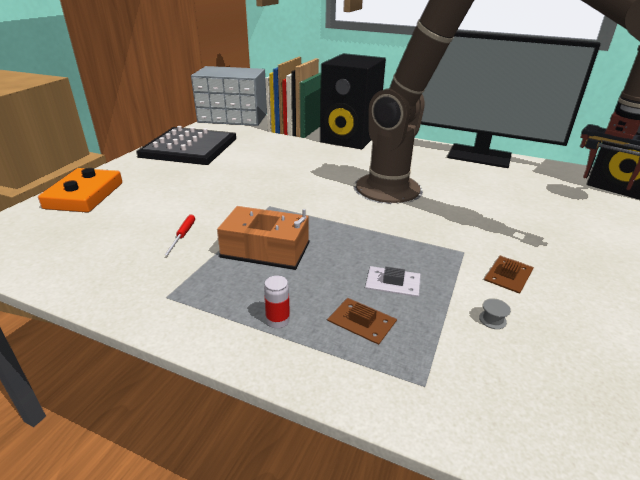

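The scene shows the aluminium panel at about (393,281), with brown look-alikes at (362,320) and (508,272). The speaker is at (264,235), the can at (277,302), the reel at (495,312) and the screwdriver at (182,235). I'll enlarge the crops next.

```bash
python3 - <<'E'
import pickle,cv2,numpy as np
d=pickle.load(open("a.pkl","rb"))
a=d['scene']['img'];b=d['side']['img']
def c(i,x,y,w,h): return cv2.resize(i[y:y+h,x:x+w],(400,300),interpolation=cv2.INTER_CUBIC)
o=np.vstack([np.hstack([c(a,210,190,120,90),c(a,350,250,80,60)]),np.hstack([c(b,250,235,120,90),c(b,250,200,80,60)])])
cv2.imwrite("pics/crop.png",o)
E
```

```text
(no output)
```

View pics/crop.png

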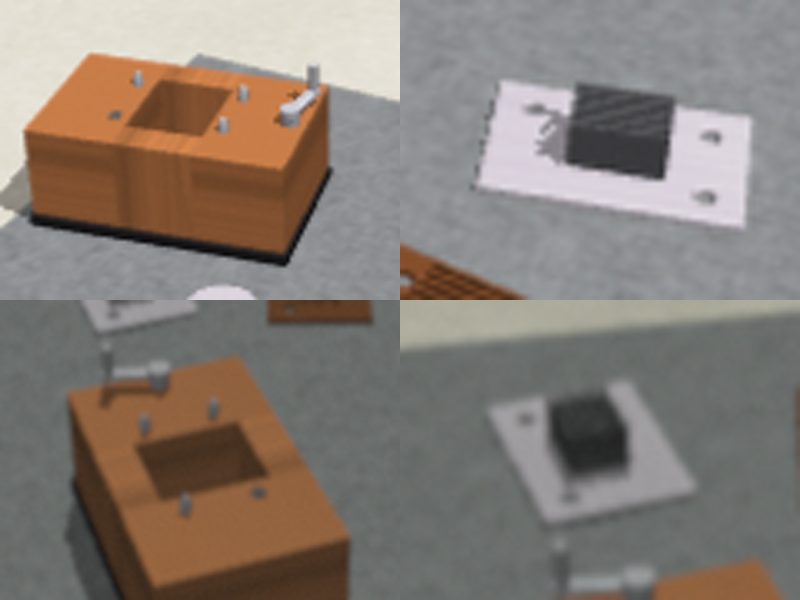

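View pics/a_side.png

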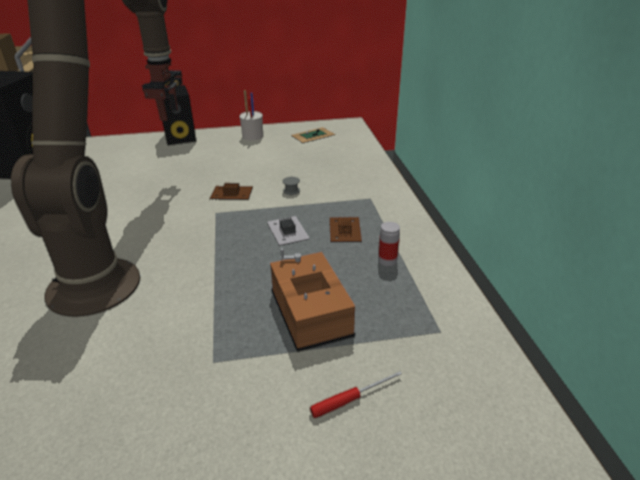

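```bash
python3 - <<'E'
from h import *
d=pickle.load(open("a.pkl","rb"))
for n,p in d.items():
    X=cloud(p); im=p['img'].astype(int)
    near=lambda x,y,r:(np.hypot(X[...,0]-x,X[...,1]-y)<r)
    hsv=cv2.cvtColor(p['img'],cv2.COLOR_BGR2HSV)
    m=near(.53,.17,.11)&(X[...,2]<.02)&(X[...,2]>.002)
    pts=X[m]; print(n,'panel',m.sum(),np.nanmedian(pts,0)); r=cv2.minAreaRect(pts[:,:2].astype(np.float32)*1000); print(r)
    m=near(.523,-.197,.15)&(abs(X[...,2]-.09)<.006)
    pts=X[m]; print(n,'spk',m.sum(),np.nanmedian(pts,0)); r=cv2.minAreaRect(pts[:,:2].astype(np.float32)*1000); print(r)
p=arm.camera("wrist"); cv2.imwrite("pics/w0.png",p['img']); 
s=arm.get_state(); R=np.array(p['R']); c=-R.T@p['t']; E=np.array(s['eef_rot'])
print('cam in tool',E.T@(c-s['ee_pos']), (R@E).round(3), p['vfov'],s['clock'])
E
```

```text
scene panel 1585 [0.53126355 0.17369072 0.00408213]
((529.1334838867188, 171.47853088378906), (217.13726806640625, 212.30599975585938), 71.9920425415039)
scene spk 1790 [ 0.53800013 -0.19504762  0.09002954]
((525.1203002929688, -196.06533813476562), (139.55511474609375, 211.76596069335938), 9.985857963562012)
side panel 885 [0.51868319 0.14747982 0.00414669]
((531.879638671875, 171.41909790039062), (211.58465576171875, 213.56668090820312), 65.18048095703125)
side spk 3058 [ 0.52526268 -0.22400369  0.08936717]
((524.22802734375, -195.44290161132812), (131.05029296875, 216.4600067138672), 9.93725299835205)
cam in tool [ 0.08370069  0.00018296 -0.14439457] [[ 0.001  1.    -0.   ]
 [-0.952  0.    -0.306]
 [-0.306  0.     0.952]] 58.063929841945125 1.45
```

```bash
cat >> h.py <<'E'
from scipy.spatial.transform import Rotation as Ro
import json
def rows(pos,yaw_y,n,f=0,prin=True,level=True):
    """ideal rows from present pose to TCP pos with tool down and tool y axis at yaw_y (rad)"""
    s=arm.get_state(); P=np.array(s['ee_pos']);E=np.array(s['eef_rot'])
    y=np.array([np.cos(yaw_y),np.sin(yaw_y),0]); z=np.array([0,0,-1.]); T=np.stack([np.cross(y,z),y,z],1)
    rv=Ro.from_matrix(E.T@T).as_rotvec(); out=[]
    st=(np.array(pos)-P)/n
    for i in range(n):
        Ei=E@Ro.from_rotvec(rv*i/n).as_matrix(); t=Ei.T@st
        out.append(dict(tx=round(t[0],4),ty=round(t[1],4),tz=round(t[2],4),rx=round(rv[0]/n,4),ry=round(rv[1]/n,4),rz=round(rv[2]/n,4),fingers=f))
    print('step',np.linalg.norm(st),'rot',np.linalg.norm(rv)/n); print(json.dumps(out)); return out
def st():
    s=arm.get_state(); y=np.array(s['eef_rot'])[:,1]
    print('t',s['clock'],'pos',np.round(s['ee_pos'],4),'yawy',round(np.degrees(np.arctan2(y[1],y[0])),2),'z',np.round(np.array(s['eef_rot'])[:,2],4),'F',np.round(s['contact_force'],2),'gap',round(s['finger_gap'],4))
E
python3 -c "
from h import *
rows([.53,.15,.24],np.radians(10),12)"
```

```text
step 0.04776322439199923 rot 0.09270480174806955
[{"tx": -0.0389, "ty": -0.0277, "tz": -0.0, "rx": 0.0, "ry": -0.0, "rz": 0.0927, "fingers": 0}, {"tx": -0.0413, "ty": -0.024, "tz": -0.0, "rx": 0.0, "ry": -0.0, "rz": 0.0927, "fingers": 0}, {"tx": -0.0433, "ty": -0.0201, "tz": -0.0, "rx": 0.0, "ry": -0.0, "rz": 0.0927, "fingers": 0}, {"tx": -0.045, "ty": -0.016, "tz": -0.0, "rx": 0.0, "ry": -0.0, "rz": 0.0927, "fingers": 0}, {"tx": -0.0463, "ty": -0.0117, "tz": -0.0, "rx": 0.0, "ry": -0.0, "rz": 0.0927, "fingers": 0}, {"tx": -0.0472, "ty": -0.0074, "tz": -0.0, "rx": 0.0, "ry": -0.0, "rz": 0.0927, "fingers": 0}, {"tx": -0.0477, "ty": -0.003, "tz": -0.0, "rx": 0.0, "ry": -0.0, "rz": 0.0927, "fingers": 0}, {"tx": -0.0477, "ty": 0.0014, "tz": -0.0, "rx": 0.0, "ry": -0.0, "rz": 0.0927, "fingers": 0}, {"tx": -0.0474, "ty": 0.0058, "tz": -0.0, "rx": 0.0, "ry": -0.0, "rz": 0.0927, "fingers": 0}, {"tx": -0.0467, "ty": 0.0102, "tz": -0.0, "rx": 0.0, "ry": -0.0, "rz": 0.0927, "fingers": 0}, {"tx": -0.0455, "ty": 0.0145, "tz": -0.0, "rx": 0.0, "ry": -0.0, "rz": 0.0927, "fingers": 0}, {"tx": -0.044, "ty": 0.0186, "tz": -0.0, "rx": 0.0, "ry": -0.0, "rz": 0.0927, "fingers": 0}]
```

Emit:
{"name": "carry_out", "arguments": {
  "plan": [
    {"tx":-0.039,"ty":-0.028,"rz":0.093,"fingers":0},
    {"tx":-0.041,"ty":-0.024,"rz":0.093,"fingers":0},
    {"tx":-0.043,"ty":-0.02,"rz":0.093,"fingers":0},
    {"tx":-0.045,"ty":-0.016,"rz":0.093,"fingers":0},
    {"tx":-0.046,"ty":-0.012,"rz":0.093,"fingers":0},
    {"tx":-0.047,"ty":-0.007,"rz":0.093,"fingers":0},
    {"tx":-0.048,"ty":-0.003,"rz":0.093,"fingers":0},
    {"tx":-0.048,"ty":0.001,"rz":0.093,"fingers":0},
    {"tx":-0.047,"ty":0.006,"rz":0.093,"fingers":0},
    {"tx":-0.047,"ty":0.01,"rz":0.093,"fingers":0},
    {"tx":-0.045,"ty":0.014,"rz":0.093,"fingers":0},
    {"tx":-0.044,"ty":0.019,"rz":0.093,"fingers":0}
  ]
}}

```text
invalid input at $.plan[0]: expected keys tx, ty, tz, rx, ry, rz, fingers
```

```bash
python3 - <<'E'
from h import *
st()
p=arm.camera("wrist"); pickle.dump(p,open("w1.pkl","wb")); cv2.imwrite("pics/w1.png",p['img'])
st()
E
```

```text
t 1.45 pos [0.175  0.6    0.2397] yawy 73.74 z [ 0.  0. -1.] F [0.7  0.11 1.4 ] gap 0.0875
t 1.5 pos [0.175  0.6    0.2397] yawy 73.74 z [-0.  0. -1.] F [ 0.07 -1.07  0.4 ] gap 0.088
```

View pics/w1.png

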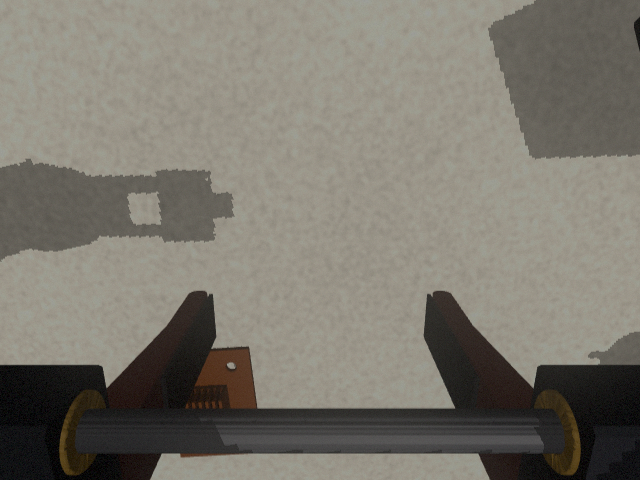

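Emit:
{"name": "carry_out", "arguments": {
  "plan": [
    {"tx":-0.039,"ty":-0.028,"tz":0,"rx":0,"ry":0,"rz":0.093,"fingers":0},
    {"tx":-0.041,"ty":-0.024,"tz":0,"rx":0,"ry":0,"rz":0.093,"fingers":0},
    {"tx":-0.043,"ty":-0.02,"tz":0,"rx":0,"ry":0,"rz":0.093,"fingers":0},
    {"tx":-0.045,"ty":-0.016,"tz":0,"rx":0,"ry":0,"rz":0.093,"fingers":0},
    {"tx":-0.046,"ty":-0.012,"tz":0,"rx":0,"ry":0,"rz":0.093,"fingers":0},
    {"tx":-0.047,"ty":-0.007,"tz":0,"rx":0,"ry":0,"rz":0.093,"fingers":0},
    {"tx":-0.048,"ty":-0.003,"tz":0,"rx":0,"ry":0,"rz":0.093,"fingers":0},
    {"tx":-0.048,"ty":0.001,"tz":0,"rx":0,"ry":0,"rz":0.093,"fingers":0},
    {"tx":-0.047,"ty":0.006,"tz":0,"rx":0,"ry":0,"rz":0.093,"fingers":0},
    {"tx":-0.047,"ty":0.01,"tz":0,"rx":0,"ry":0,"rz":0.093,"fingers":0},
    {"tx":-0.04,"ty":0.013,"tz":0,"rx":0,"ry":0,"rz":0.093,"fingers":0},
    {"tx":-0.03,"ty":0.012,"tz":0,"rx":0,"ry":0,"rz":0.093,"fingers":0}
  ]
}}

```text
clock: 2.7
ee_pos: [0.5169, 0.1495, 0.2392]
eef_rot: [[-0.138, 0.99, 0.002], [0.99, 0.138, 0.008], [0.007, 0.003, -1.0]]
contact_force: [0.9, -0.1, 0.6]
finger_gap: 0.0876
```

```bash
python3 - <<'E'
from h import *
st()
p=arm.camera("wrist"); pickle.dump(p,open("w1.pkl","wb")); cv2.imwrite("pics/w1b.png",p['img'])
st()
E
```

```text
t 2.7 pos [0.5169 0.1495 0.2392] yawy 7.94 z [ 0.002   0.0075 -1.    ] F [ 0.93 -0.12  0.6 ] gap 0.0876
t 2.75 pos [0.5195 0.1444 0.2395] yawy 7.29 z [ 0.0043  0.0051 -1.    ] F [ 2.41 -2.79  0.36] gap 0.0879
```

View pics/w1b.png

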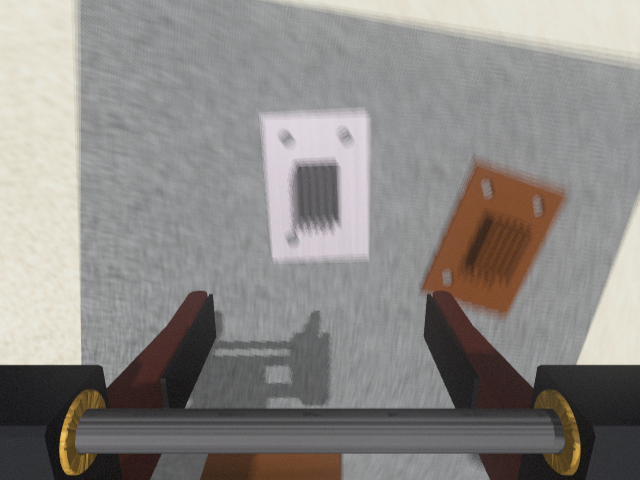

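The wrist picture is blurred from motion. The panel is at (317,187) with holes near (287,138), (346,135) and (292,240), and no hole at lower right. I'll retake it at rest.

```bash
python3 - <<'E'
from h import *
p=arm.camera("wrist"); st()
p=arm.camera("wrist"); pickle.dump(p,open("w1.pkl","wb")); cv2.imwrite("pics/w1c.png",p['img'])
st()
X=cloud(p)
m=(np.abs(X[...,0]-.53)<.1)&(np.abs(X[...,1]-.17)<.1)
hsv=cv2.cvtColor(p['img'],cv2.COLOR_BGR2HSV)
for z in (0.005,):
    w=(m&(hsv[...,2]>190)&(hsv[...,1]<40)).astype(np.uint8)
    n,lab,stt,cen=cv2.connectedComponentsWithStats(w); k=1+np.argmax(stt[1:,4]); cs,_=cv2.findContours((lab==k).astype(np.uint8),cv2.RETR_CCOMP,cv2.CHAIN_APPROX_NONE)
    big=max(cs,key=cv2.contourArea); q=np.array([atz(p,c[0],.005)[:2] for c in big])*1000
    print(stt[k],cv2.minAreaRect(q.astype(np.float32)))
    for c in cs:
        a=cv2.contourArea(c)
        if c is not big and a>30:
            M=cv2.moments(c); uv=(M['m10']/M['m00'],M['m01']/M['m00']); print(a,np.round(uv),atz(p,uv,.005))
t=m&(X[...,2]>.027)&(X[...,2]<.036); print('hs',t.sum(),np.median(X[t],0),cv2.minAreaRect(X[t][:,:2].astype(np.float32)*1000))
E
```

```text
t 2.8 pos [0.5179 0.147  0.2393] yawy 7.68 z [ 0.003   0.0058 -1.    ] F [-0.12  0.48 -0.24] gap 0.0877
t 2.85 pos [0.5165 0.1499 0.239 ] yawy 8.01 z [ 0.0016  0.007  -1.    ] F [-0.78  0.19 -0.06] gap 0.088
[  256   102   111   152 11097] ((512.1497192382812, 166.0931396484375), (89.8413314819336, 129.79737854003906), 10.820195198059082)
3657.0 [310. 189.] [0.50987613 0.15831424 0.005     ]
173.5 [281. 130.] [0.47910188 0.20567057 0.005     ]
174.0 [340. 127.] [0.52812094 0.21510432 0.005     ]
hs 1361 [0.51221048 0.1659507  0.03042942] ((512.5587158203125, 164.57627868652344), (36.028961181640625, 50.32855224609375), 10.632710456848145)
```

View pics/w1c.png

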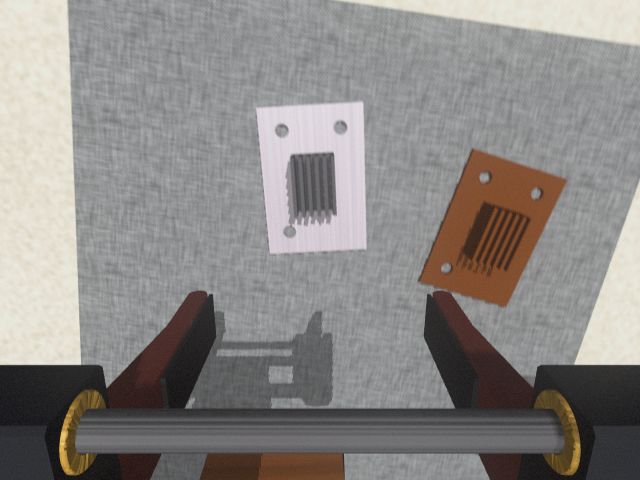

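```bash
python3 - <<'E'
from h import *
d=pickle.load(open("a.pkl","rb"))
for n,p in d.items():
    hsv=cv2.cvtColor(p['img'],cv2.COLOR_BGR2HSV)
    # silhouette projected at z=.005 grid
    for c in ((.512,.166),(.531,.171)):
        y=np.radians(10.8); ex=np.array([-np.sin(y),np.cos(y)]); ey=-np.array([np.cos(y),np.sin(y)])
        print(n,c,[proj(p,[*(np.array(c)+a*ex+b*ey),.005]).round(1).tolist() for a,b in ((.065,.045),(.065,-.045),(-.065,-.045),(-.065,.045))])
E
```

```text
scene (0.512, 0.166) [[420.3, 273.3], [418.9, 295.4], [365.3, 287.0], [370.0, 265.9]]
scene (0.531, 0.171) [[420.5, 277.9], [419.1, 300.7], [364.7, 292.1], [369.6, 270.4]]
side (0.512, 0.166) [[266.9, 221.5], [295.3, 215.8], [309.4, 237.7], [279.2, 244.2]]
side (0.531, 0.171) [[273.1, 220.0], [301.2, 214.4], [315.7, 236.1], [285.7, 242.5]]
```

```bash
python3 - <<'E'
from h import *
st(); rows([.5122,.1655,.09],np.radians(10.8),4)
E
```

```text
t 2.85 pos [0.5165 0.1499 0.239 ] yawy 8.01 z [ 0.0016  0.007  -1.    ] F [-0.78  0.19 -0.06] gap 0.088
step 0.03746324886226823 rot 0.01230687378550376
[{"tx": 0.0038, "ty": -0.0006, "tz": 0.0373, "rx": 0.0007, "ry": -0.0017, "rz": -0.0122, "fingers": 0}, {"tx": 0.0038, "ty": -0.0005, "tz": 0.0373, "rx": 0.0007, "ry": -0.0017, "rz": -0.0122, "fingers": 0}, {"tx": 0.0039, "ty": -0.0005, "tz": 0.0373, "rx": 0.0007, "ry": -0.0017, "rz": -0.0122, "fingers": 0}, {"tx": 0.004, "ty": -0.0004, "tz": 0.0372, "rx": 0.0007, "ry": -0.0017, "rz": -0.0122, "fingers": 0}]
```

Emit:
{"name": "carry_out", "arguments": {
  "plan": [
    {"tx":0.004,"ty":-0.0005,"tz":0.037,"rx":0.0007,"ry":-0.0017,"rz":-0.012,"fingers":0},
    {"tx":0.004,"ty":-0.0005,"tz":0.037,"rx":0.0007,"ry":-0.0017,"rz":-0.012,"fingers":0},
    {"tx":0.004,"ty":-0.0005,"tz":0.037,"rx":0.0007,"ry":-0.0017,"rz":-0.012,"fingers":0},
    {"tx":0.004,"ty":-0.0005,"tz":0.037,"rx":0.0007,"ry":-0.0017,"rz":-0.012,"fingers":0},
    {"tx":0,"ty":0,"tz":0,"rx":0,"ry":0,"rz":0,"fingers":0}
  ]
}}

```text
clock: 3.35
ee_pos: [0.5107, 0.1743, 0.0885]
eef_rot: [[-0.201, 0.98, 0.003], [0.98, 0.201, 0.006], [0.005, 0.004, -1.0]]
contact_force: [-0.7, -0.6, 0.0]
finger_gap: 0.0881
```

```bash
python3 - <<'E'
from h import *
st()
p=arm.camera("wrist"); cv2.imwrite("pics/w2.png",p['img'])
X=cloud(p)
m=(np.abs(X[...,0]-.51)<.1)&(np.abs(X[...,1]-.17)<.1)
t=m&(X[...,2]>.027)&(X[...,2]<.036); print('hs',t.sum(),np.median(X[t],0),cv2.minAreaRect(X[t][:,:2].astype(np.float32)*1000))
st(); rows([.5122,.1655,.025],np.radians(10.8),4)
E
```

```text
t 3.35 pos [0.5107 0.1743 0.0885] yawy 11.6 z [ 0.0028  0.0061 -1.    ] F [-0.72 -0.55  0.03] gap 0.0881
hs 3405 [0.51222818 0.16672086 0.03037869] ((512.5507202148438, 164.68450927734375), (36.04519271850586, 50.998512268066406), 10.679512977600098)
t 3.4 pos [0.5122 0.1743 0.0908] yawy 11.55 z [ 0.0055  0.0072 -1.    ] F [-0.02  0.11  0.67] gap 0.0879
step 0.01658614458099626 rot 0.003970678820094292
[{"tx": -0.0023, "ty": -0.0006, "tz": 0.0164, "rx": 0.0017, "ry": -0.0015, "rz": 0.0033, "fingers": 0}, {"tx": -0.0022, "ty": -0.0005, "tz": 0.0164, "rx": 0.0017, "ry": -0.0015, "rz": 0.0033, "fingers": 0}, {"tx": -0.0022, "ty": -0.0005, "tz": 0.0164, "rx": 0.0017, "ry": -0.0015, "rz": 0.0033, "fingers": 0}, {"tx": -0.0022, "ty": -0.0004, "tz": 0.0164, "rx": 0.0017, "ry": -0.0015, "rz": 0.0033, "fingers": 0}]
```

View pics/w2.png

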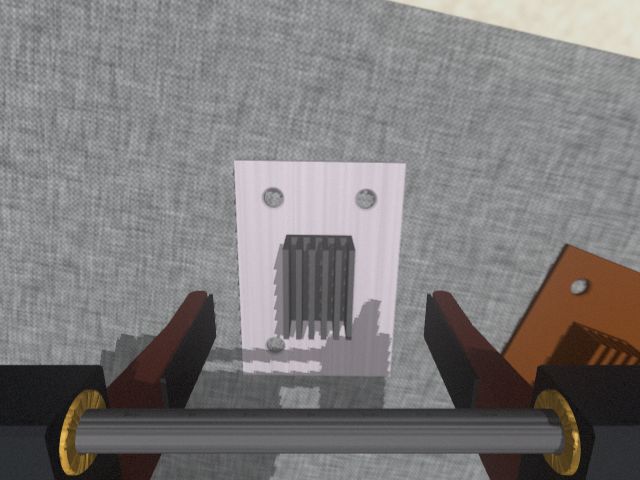

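Sink at (319,287) is centred between the jaws at (210–430); lower on.

Emit:
{"name": "carry_out", "arguments": {
  "plan": [
    {"tx":-0.003,"ty":-0.0005,"tz":0.016,"rx":0.0017,"ry":-0.0015,"rz":0.003,"fingers":0},
    {"tx":-0.003,"ty":-0.0005,"tz":0.016,"rx":0.0017,"ry":-0.0015,"rz":0.003,"fingers":0},
    {"tx":-0.002,"ty":0,"tz":0.016,"rx":0.0017,"ry":-0.0015,"rz":0.003,"fingers":0},
    {"tx":-0.001,"ty":0,"tz":0.013,"rx":0.0017,"ry":-0.0015,"rz":0.003,"fingers":0},
    {"tx":0,"ty":0,"tz":0,"rx":0,"ry":0,"rz":0,"fingers":0}
  ]
}}

```text
clock: 3.9
ee_pos: [0.5173, 0.1688, 0.0336]
eef_rot: [[-0.191, 0.982, 0.008], [0.982, 0.19, 0.005], [0.004, 0.009, -1.0]]
contact_force: [0.4, 0.6, 0.5]
finger_gap: 0.0881
```

```bash
python3 - <<'E'
from h import *
for i in range(2):
    st(); arm.camera("wrist")
rows([.5124,.1655,.025],np.radians(10.8),1)
E
```

```text
t 3.9 pos [0.5173 0.1688 0.0336] yawy 10.98 z [ 0.0083  0.0053 -1.    ] F [0.44 0.61 0.5 ] gap 0.0881
t 3.95 pos [0.5177 0.1688 0.0342] yawy 10.98 z [ 0.0091  0.0056 -0.9999] F [ 0.34 -0.53  1.09] gap 0.0878
step 0.011771276757668462 rot 0.011866947411049343
[{"tx": -0.0024, "ty": -0.0062, "tz": 0.0097, "rx": 0.0107, "ry": -0.004, "rz": 0.0032, "fingers": 0}]
```

Emit:
{"name": "carry_out", "arguments": {
  "plan": [
    {"tx":-0.0015,"ty":-0.004,"tz":0.005,"rx":0.006,"ry":-0.002,"rz":0.002,"fingers":0},
    {"tx":-0.0015,"ty":-0.003,"tz":0.005,"rx":0.006,"ry":-0.002,"rz":0.002,"fingers":0}
  ]
}}

```text
clock: 4.2
ee_pos: [0.5125, 0.165, 0.0256]
eef_rot: [[-0.186, 0.982, 0.001], [0.982, 0.186, 0.001], [0.001, 0.001, -1.0]]
contact_force: [0.0, -0.3, 0.6]
finger_gap: 0.0879
```

```bash
python3 - <<'E'
from h import *
for i in range(2):
    st(); arm.camera("wrist")
rows([.5124,.1655,.025],np.radians(10.8),1)
E
```

```text
t 4.2 pos [0.5125 0.165  0.0256] yawy 10.74 z [ 5.e-04  7.e-04 -1.e+00] F [ 0.04 -0.29  0.58] gap 0.0879
t 4.25 pos [0.5119 0.1646 0.0249] yawy 10.73 z [-7.e-04 -0.e+00 -1.e+00] F [-0.83 -0.58 -0.46] gap 0.088
step 0.0008499757400393186 rot 0.0012175550587303953
[{"tx": 0.0007, "ty": 0.0005, "tz": 0.0001, "rx": -0.0005, "ry": -0.0002, "rz": -0.0011, "fingers": 0}]
```

Emit:
{"name": "carry_out", "arguments": {
  "plan": [
    {"tx":0,"ty":0,"tz":0,"rx":0,"ry":0,"rz":0,"fingers":1},
    {"tx":0,"ty":0,"tz":0,"rx":0,"ry":0,"rz":0,"fingers":1},
    {"tx":0,"ty":0,"tz":0,"rx":0,"ry":0,"rz":0,"fingers":1},
    {"tx":0,"ty":0,"tz":0,"rx":0,"ry":0,"rz":0,"fingers":1},
    {"tx":0,"ty":0,"tz":0,"rx":0,"ry":0,"rz":0,"fingers":1},
    {"tx":0,"ty":0,"tz":0,"rx":0,"ry":0,"rz":0,"fingers":1}
  ],
  "grip_force": 40
}}

```text
clock: 4.9
ee_pos: [0.5126, 0.165, 0.0257]
eef_rot: [[-0.186, 0.982, 0.001], [0.982, 0.186, 0.001], [0.001, 0.001, -1.0]]
contact_force: [-0.2, 0.4, 0.1]
finger_gap: 0.0436
```

```bash
python3 - <<'E'
from h import *
st()
E
```

```text
t 4.9 pos [0.5126 0.165  0.0257] yawy 10.74 z [ 5.e-04  7.e-04 -1.e+00] F [-0.17  0.38  0.13] gap 0.0436
```

Still closing (43.6 mm against the 36 mm sink).

Emit:
{"name": "carry_out", "arguments": {
  "plan": [
    {"tx":0,"ty":0,"tz":0,"rx":0,"ry":0,"rz":0,"fingers":1},
    {"tx":0,"ty":0,"tz":0,"rx":0,"ry":0,"rz":0,"fingers":1},
    {"tx":0,"ty":0,"tz":0,"rx":0,"ry":0,"rz":0,"fingers":1},
    {"tx":0,"ty":0,"tz":0,"rx":0,"ry":0,"rz":0,"fingers":1}
  ]
}}

```text
clock: 5.3
ee_pos: [0.5123, 0.165, 0.0257]
eef_rot: [[-0.186, 0.982, 0.0], [0.982, 0.186, 0.001], [0.001, 0.0, -1.0]]
contact_force: [-0.2, -0.2, 0.3]
finger_gap: 0.036
```

```bash
python3 - <<'E'
from h import *
st(); rows([.5124,.165,.20],np.radians(10.8),5,1)
E
```

```text
t 5.3 pos [0.5123 0.165  0.0257] yawy 10.75 z [ 0.e+00  6.e-04 -1.e+00] F [-0.22 -0.18  0.34] gap 0.036
step 0.03486223099396712 rot 0.00021380772134912035
[{"tx": 0.0, "ty": 0.0, "tz": -0.0349, "rx": 0.0, "ry": -0.0001, "rz": -0.0002, "fingers": 1}, {"tx": 0.0, "ty": 0.0, "tz": -0.0349, "rx": 0.0, "ry": -0.0001, "rz": -0.0002, "fingers": 1}, {"tx": 0.0, "ty": 0.0, "tz": -0.0349, "rx": 0.0, "ry": -0.0001, "rz": -0.0002, "fingers": 1}, {"tx": 0.0, "ty": 0.0, "tz": -0.0349, "rx": 0.0, "ry": -0.0001, "rz": -0.0002, "fingers": 1}, {"tx": 0.0, "ty": 0.0, "tz": -0.0349, "rx": 0.0, "ry": -0.0001, "rz": -0.0002, "fingers": 1}]
```

Emit:
{"name": "carry_out", "arguments": {
  "plan": [
    {"tx":0,"ty":0,"tz":-0.02,"rx":0,"ry":0,"rz":0,"fingers":1},
    {"tx":0,"ty":0,"tz":-0.04,"rx":0,"ry":0,"rz":0,"fingers":1},
    {"tx":0,"ty":0,"tz":-0.045,"rx":0,"ry":0,"rz":0,"fingers":1},
    {"tx":0,"ty":0,"tz":-0.045,"rx":0,"ry":0,"rz":0,"fingers":1},
    {"tx":0,"ty":0,"tz":-0.045,"rx":0,"ry":0,"rz":0,"fingers":1},
    {"tx":0,"ty":0,"tz":-0.04,"rx":0,"ry":0,"rz":0,"fingers":1}
  ]
}}

```text
clock: 5.9
ee_pos: [0.5067, 0.1629, 0.2597]
eef_rot: [[-0.186, 0.982, -0.018], [0.983, 0.186, -0.009], [-0.006, -0.02, -1.0]]
contact_force: [-0.2, 1.4, -3.7]
finger_gap: 0.036
```

```bash
python3 - <<'E'
from h import *
st(); rows([.545,-.31,.30],np.radians(10.0),12,1)
E
```

```text
t 5.9 pos [0.5067 0.1629 0.2597] yawy 10.71 z [-0.0182 -0.0094 -0.9998] F [-0.18  1.36 -3.67] gap 0.036
step 0.03967739654162264 rot 0.00199580199556645
[{"tx": -0.0393, "ty": -0.0042, "tz": -0.003, "rx": -0.0016, "ry": 0.0005, "rz": 0.001, "fingers": 1}, {"tx": -0.0393, "ty": -0.0042, "tz": -0.0031, "rx": -0.0016, "ry": 0.0005, "rz": 0.001, "fingers": 1}, {"tx": -0.0393, "ty": -0.0042, "tz": -0.0031, "rx": -0.0016, "ry": 0.0005, "rz": 0.001, "fingers": 1}, {"tx": -0.0393, "ty": -0.0041, "tz": -0.0031, "rx": -0.0016, "ry": 0.0005, "rz": 0.001, "fingers": 1}, {"tx": -0.0393, "ty": -0.0041, "tz": -0.0031, "rx": -0.0016, "ry": 0.0005, "rz": 0.001, "fingers": 1}, {"tx": -0.0393, "ty": -0.004, "tz": -0.0032, "rx": -0.0016, "ry": 0.0005, "rz": 0.001, "fingers": 1}, {"tx": -0.0393, "ty": -0.004, "tz": -0.0032, "rx": -0.0016, "ry": 0.0005, "rz": 0.001, "fingers": 1}, {"tx": -0.0394, "ty": -0.0039, "tz": -0.0032, "rx": -0.0016, "ry": 0.0005, "rz": 0.001, "fingers": 1}, {"tx": -0.0394, "ty": -0.0039, "tz": -0.0033, "rx": -0.0016, "ry": 0.0005, "rz": 0.001, "fingers": 1}, {"tx": -0.0394, "ty": -0.0038, "tz": -0.0033, "rx": -0.0016, "ry": 0.0005, "rz": 0.001, "fingers": 1}, {"tx": -0.0394, "ty": -0.0038, "tz": -0.0033, "rx": -0.0016, "ry": 0.0005, "rz": 0.001, "fingers": 1}, {"tx": -0.0394, "ty": -0.0037, "tz": -0.0033, "rx": -0.0016, "ry": 0.0005, "rz": 0.001, "fingers": 1}]
```

Emit:
{"name": "carry_out", "arguments": {
  "plan": [
    {"tx":-0.02,"ty":-0.004,"tz":-0.003,"rx":-0.0016,"ry":0,"rz":0.001,"fingers":1},
    {"tx":-0.039,"ty":-0.004,"tz":-0.003,"rx":-0.0016,"ry":0,"rz":0.001,"fingers":1},
    {"tx":-0.045,"ty":-0.004,"tz":-0.003,"rx":-0.0016,"ry":0,"rz":0.001,"fingers":1},
    {"tx":-0.045,"ty":-0.004,"tz":-0.003,"rx":-0.0016,"ry":0,"rz":0.001,"fingers":1},
    {"tx":-0.045,"ty":-0.004,"tz":-0.003,"rx":-0.0016,"ry":0,"rz":0.001,"fingers":1},
    {"tx":-0.045,"ty":-0.004,"tz":-0.003,"rx":-0.0016,"ry":0,"rz":0.001,"fingers":1},
    {"tx":-0.045,"ty":-0.004,"tz":-0.003,"rx":-0.0016,"ry":0,"rz":0.001,"fingers":1},
    {"tx":-0.045,"ty":-0.004,"tz":-0.003,"rx":-0.0016,"ry":0,"rz":0.001,"fingers":1},
    {"tx":-0.045,"ty":-0.004,"tz":-0.003,"rx":-0.0016,"ry":0,"rz":0.001,"fingers":1},
    {"tx":-0.045,"ty":-0.004,"tz":-0.003,"rx":-0.0016,"ry":0,"rz":0.001,"fingers":1},
    {"tx":-0.035,"ty":-0.004,"tz":-0.003,"rx":-0.0016,"ry":0,"rz":0.001,"fingers":1},
    {"tx":-0.02,"ty":-0.003,"tz":-0.003,"rx":-0.0016,"ry":0,"rz":0.001,"fingers":1}
  ]
}}

```text
clock: 7.1
ee_pos: [0.5395, -0.3292, 0.2879]
eef_rot: [[-0.18, 0.984, -0.012], [0.984, 0.18, 0.001], [0.003, -0.012, -1.0]]
contact_force: [0.3, -0.6, -4.1]
finger_gap: 0.0357
```

Emit:
{"name": "carry_out", "arguments": {
  "plan": [
    {"tx":0,"ty":0,"tz":0,"rx":0,"ry":0,"rz":0,"fingers":1},
    {"tx":0,"ty":0,"tz":0,"rx":0,"ry":0,"rz":0,"fingers":1}
  ]
}}

```text
clock: 7.3
ee_pos: [0.5357, -0.3339, 0.2847]
eef_rot: [[-0.173, 0.985, -0.018], [0.985, 0.173, 0.0], [0.003, -0.017, -1.0]]
contact_force: [0.2, 0.5, -4.4]
finger_gap: 0.0359
```

```bash
python3 - <<'E'
from h import *
st()
p=arm.camera("wrist"); pickle.dump(p,open("w3.pkl","wb")); cv2.imwrite("pics/w3.png",p['img'])
st()
E
```

```text
t 7.3 pos [ 0.5357 -0.3339  0.2847] yawy 9.94 z [-1.770e-02  3.000e-04 -9.998e-01] F [ 0.17  0.46 -4.39] gap 0.0359
t 7.35 pos [ 0.5356 -0.3338  0.2848] yawy 9.95 z [-0.0179  0.     -0.9998] F [-1.52 -0.26 -4.65] gap 0.0355
```

View pics/w3.png

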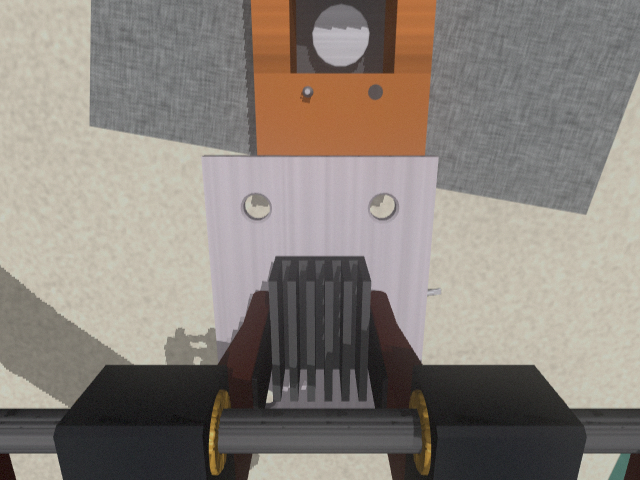

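The panel's held edge is at row 155 with its holes at (257,206) and (383,206). The speaker's -x pin is at (308,92) and the socket at (376,92). I overshot by about 35 mm, so I'll move forward and level the tool.

```bash
python3 - <<'E'
from h import *
rows([.5295,-.296,.30],np.radians(10.0),3,1)
E
```

```text
step 0.013731217392221396 rot 0.005957421103238924
[{"tx": 0.0128, "ty": 0.0001, "tz": -0.005, "rx": -0.0059, "ry": -0.001, "rz": -0.0003, "fingers": 1}, {"tx": 0.0128, "ty": 0.0001, "tz": -0.005, "rx": -0.0059, "ry": -0.001, "rz": -0.0003, "fingers": 1}, {"tx": 0.0128, "ty": 0.0002, "tz": -0.0051, "rx": -0.0059, "ry": -0.001, "rz": -0.0003, "fingers": 1}]
```

Emit:
{"name": "carry_out", "arguments": {
  "plan": [
    {"tx":0.013,"ty":0,"tz":-0.006,"rx":-0.006,"ry":-0.001,"rz":0,"fingers":1},
    {"tx":0.013,"ty":0,"tz":-0.006,"rx":-0.006,"ry":-0.001,"rz":0,"fingers":1},
    {"tx":0.012,"ty":0,"tz":-0.006,"rx":-0.008,"ry":-0.001,"rz":0,"fingers":1},
    {"tx":0,"ty":0,"tz":-0.001,"rx":-0.003,"ry":0,"rz":0,"fingers":1}
  ]
}}

```text
clock: 7.75
ee_pos: [0.5292, -0.2879, 0.3042]
eef_rot: [[-0.179, 0.984, 0.006], [0.984, 0.179, 0.005], [0.004, 0.007, -1.0]]
contact_force: [0.2, -0.2, -3.1]
finger_gap: 0.0364
```

```bash
python3 - <<'E'
from h import *
st()
arm.camera("wrist"); st(); arm.camera("wrist"); 
p=arm.camera("wrist"); pickle.dump(p,open("w4.pkl","wb")); cv2.imwrite("pics/w4.png",p['img'])
st()
E
```

```text
t 7.75 pos [ 0.5292 -0.2879  0.3042] yawy 10.31 z [ 0.0058  0.0052 -1.    ] F [ 0.18 -0.24 -3.06] gap 0.0364
t 7.8 pos [ 0.5292 -0.2887  0.3042] yawy 10.29 z [ 0.0061  0.0047 -1.    ] F [ 0.61  0.93 -4.55] gap 0.0359
t 7.9 pos [ 0.5288 -0.2905  0.3035] yawy 10.17 z [ 0.0046  0.0036 -1.    ] F [ 0.84  0.19 -4.19] gap 0.0357
```

View pics/w4.png

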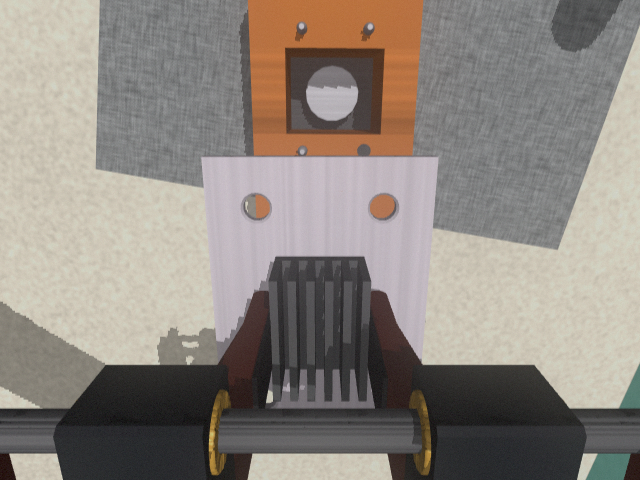

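```bash
python3 - <<'E'
from h import *
p=pickle.load(open("w4.pkl","rb")); im=p['img']
a=cv2.resize(im[10:50,285:385],None,fx=6,fy=6,interpolation=cv2.INTER_CUBIC)
b=cv2.resize(im[130:165,285:385],None,fx=6,fy=6,interpolation=cv2.INTER_CUBIC)
cv2.imwrite("pics/z4.png",np.vstack([a,b]))
X=cloud(p)
# panel top plane
m=np.zeros((480,640),bool); m[165:185,215:425]=1
q=X[m]; q=q[~np.isnan(q[:,0])]; print('panel top z',np.median(q[:,2]))
A=np.c_[q[:,:2],np.ones(len(q))]; c=np.linalg.lstsq(A,q[:,2],rcond=None)[0]; print('plane',c)
# speaker top
m=(abs(X[...,2]-.09)<.01)&(np.arange(480)[:,None]<155); q=X[m]; print('top z',np.median(q[:,2]),m.sum())
A=np.c_[q[:,:2],np.ones(len(q))]; print(np.linalg.lstsq(A,q[:,2],rcond=None)[0])
g=cv2.cvtColor(im,cv2.COLOR_BGR2HSV)
orange=((g[...,1]>120)&(g[...,2]>120)).astype(np.uint8); orange[156:]=0
cs,_=cv2.findContours(orange,cv2.RETR_CCOMP,cv2.CHAIN_APPROX_NONE)
for c in cs:
    ar=cv2.contourArea(c)
    if 40<ar<12000:
        q=np.array([atz(p,k[0],.09)[:2] for k in c])*1000; print(ar,cv2.boundingRect(c),cv2.minAreaRect(q.astype(np.float32)))
E
```

```text
panel top z 0.28265858816206724
plane [0.0023276  0.02226487 0.28662595]
top z 0.08945151954838905 17797
[-0.00052932  0.00099597  0.08990409]
8443.0 (284, 47, 102, 88) ((525.6008911132812, -195.97586059570312), (77.40214538574219, 64.66606903076172), 9.960782051086426)
146.5 (362, 21, 14, 16) ((542.431640625, -147.28756713867188), (11.108111381530762, 8.747894287109375), 53.53974151611328)
134.5 (295, 20, 13, 17) ((493.03271484375, -155.6099090576172), (9.75460433959961, 9.036689758300781), 52.33348846435547)
```

View pics/z4.png

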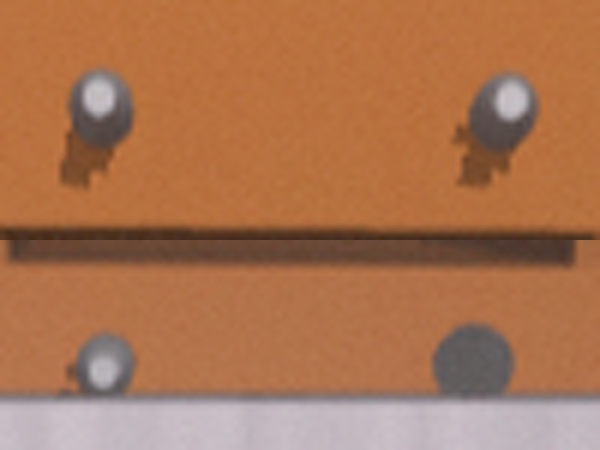

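```bash
python3 - <<'E'
from h import *
p=pickle.load(open("w4.pkl","rb")); im=p['img']; X=cloud(p)
g=cv2.cvtColor(im,cv2.COLOR_BGR2HSV)
m=(g[...,1]<40)&(g[...,2]>150); m[:158]=0; m[345:]=0; m[:,:205]=0;m[:,436:]=0
m&=(abs(X[...,2]-.2826)<.012)
m=cv2.erode(m.astype(np.uint8),np.ones((3,3)))>0
q=X[m]
for k in range(3):
    A=np.c_[q[:,:2],np.ones(len(q))]; c=np.linalg.lstsq(A,q[:,2],rcond=None)[0]; r=q[:,2]-A@c; q=q[abs(r)<2.5*r.std()]
print('plane',c,'n',len(q),'res',r.std())
nrm=np.array([c[0],c[1],-1.]);
def onplane(uv,off=0):
    o,d=ray(p,uv); s=(-(c[2]+off)-nrm@o)/(nrm@d); return o+d*s
# holes
gray=cv2.cvtColor(im,cv2.COLOR_BGR2GRAY)
for (u,v) in ((257,206),(383,206)):
    w=np.zeros_like(gray); w[v-22:v+22,u-22:u+22]=((g[...,1]>45)|(g[...,2]<165)).astype(np.uint8)[v-22:v+22,u-22:u+22]
    cs,_=cv2.findContours(w,cv2.RETR_EXTERNAL,cv2.CHAIN_APPROX_NONE); cc=max(cs,key=cv2.contourArea); e=cv2.fitEllipse(cc); print(e, onplane(e[0]))
# front edge rows
front=[];
for u in (215,240,270,300,330,360,400,425):
    col=g[:,u,1].astype(int); v=next(v for v in range(135,175) if (m[v+3,u])); front.append((u,v+1))
print(front)
# left/right edges
for v in (170,190,230,250,300,340):
    xs=np.where(m[v])[0]; print(v,xs.min()-1,xs.max()+1)
tips=[(301.1,25.6),(369.8,26.3),(302.0,151.2)]
T=np.array([atz(p,t,.102)[:2] for t in tips]); print('tips',T)
M=np.array([(.045,.025),(.045,-.025),(-.045,.025)])
# rigid fit
mc=M.mean(0);tc=T.mean(0);H=(M-mc).T@(T-tc);th=np.arctan2(H[0,1]-H[1,0],H[0,0]+H[1,1]);Rr=np.array([[np.cos(th),-np.sin(th)],[np.sin(th),np.cos(th)]])
print('yaw',np.degrees(th),'seat',tc-Rr@mc,'res',(T-tc)-(M-mc)@Rr.T)
E
```

```text
plane [0.00590077 0.00415285 0.2805533 ] n 25439 res 0.0005748188982496889
((256.161865234375, 206.3518829345703), (26.560832977294922, 30.04789161682129), 111.9424057006836) [ 0.49742205 -0.24920272  0.28245357]
((383.2052917480469, 206.37132263183594), (26.890771865844727, 30.079378128051758), 80.98063659667969) [ 0.54648742 -0.24033049  0.28277994]
[(215, 157), (240, 157), (270, 157), (300, 157), (330, 157), (360, 157), (400, 157), (425, 157)]
170 205 433
190 205 435
230 207 432
250 209 430
300 213 426
340 220 422
tips [[ 0.49340747 -0.15592729]
 [ 0.54259124 -0.14744561]
 [ 0.50894272 -0.2442809 ]]
yaw 99.9106084245678 seat [ 0.52577113 -0.19589316] res [[ 8.29903200e-06 -5.98212936e-05]
 [-6.18124671e-05 -1.83714439e-04]
 [ 5.35134351e-05  2.43535733e-04]]
```

Measurements:
- **Seat:** fitted at (0.5258, -0.1959), yaw 99.9°, with pin residuals under 0.3 mm.
- **Key pin:** it is at (45,25), because the socket shows at (-45,-25).
- **Held panel:** its yaw is 100.25° and its hole spacing measures 49.9 mm.

Next I move above the seat.

```bash
python3 - <<'E'
from h import *
st(); rows([.5248,-.1964,.165],np.radians(9.9),5,1)
E
```

```text
t 7.9 pos [ 0.5288 -0.2905  0.3035] yawy 10.17 z [ 0.0046  0.0036 -1.    ] F [ 0.84  0.19 -4.19] gap 0.0357
step 0.03349697690440812 rot 0.0014921707131960794
[{"tx": 0.0186, "ty": 0.0024, "tz": 0.0278, "rx": 0.001, "ry": -0.0005, "rz": 0.0009, "fingers": 1}, {"tx": 0.0186, "ty": 0.0024, "tz": 0.0277, "rx": 0.001, "ry": -0.0005, "rz": 0.0009, "fingers": 1}, {"tx": 0.0186, "ty": 0.0024, "tz": 0.0277, "rx": 0.001, "ry": -0.0005, "rz": 0.0009, "fingers": 1}, {"tx": 0.0186, "ty": 0.0024, "tz": 0.0277, "rx": 0.001, "ry": -0.0005, "rz": 0.0009, "fingers": 1}, {"tx": 0.0187, "ty": 0.0024, "tz": 0.0277, "rx": 0.001, "ry": -0.0005, "rz": 0.0009, "fingers": 1}]
```

Emit:
{"name": "carry_out", "arguments": {
  "plan": [
    {"tx":0.018,"ty":0.0024,"tz":0.026,"rx":0.001,"ry":-0.0005,"rz":0.001,"fingers":1},
    {"tx":0.02,"ty":0.0024,"tz":0.028,"rx":0.001,"ry":-0.0005,"rz":0.001,"fingers":1},
    {"tx":0.02,"ty":0.0024,"tz":0.028,"rx":0.001,"ry":-0.0005,"rz":0.001,"fingers":1},
    {"tx":0.017,"ty":0.0024,"tz":0.025,"rx":0.001,"ry":-0.0005,"rz":0.001,"fingers":1},
    {"tx":0.01,"ty":0.0015,"tz":0.015,"rx":0.001,"ry":-0.0005,"rz":0.001,"fingers":1},
    {"tx":0,"ty":0,"tz":0,"rx":0,"ry":0,"rz":0,"fingers":1},
    {"tx":0,"ty":0,"tz":0,"rx":0,"ry":0,"rz":0,"fingers":1}
  ]
}}

```text
clock: 8.6
ee_pos: [0.5255, -0.207, 0.1786]
eef_rot: [[-0.167, 0.986, 0.003], [0.986, 0.167, -0.006], [-0.006, 0.002, -1.0]]
contact_force: [-0.3, -0.2, -2.9]
finger_gap: 0.0357
```

```bash
cat >> h.py <<'E'
def panelpose(p,zt,box=None,dbg=None):
    """held panel's pose from its two front holes & plane in wrist picture"""
    im=p['img']; X=cloud(p); g=cv2.cvtColor(im,cv2.COLOR_BGR2HSV)
    m=(g[...,1]<40)&(g[...,2]>150); m[:158]=0; m[345:]=0; m[:,:205]=0;m[:,436:]=0
    m&=(abs(X[...,2]-zt)<.012); m=cv2.erode(m.astype(np.uint8),np.ones((3,3)))>0
    q=X[m]
    for k in range(3):
        A=np.c_[q[:,:2],np.ones(len(q))]; c=np.linalg.lstsq(A,q[:,2],rcond=None)[0]; r=q[:,2]-A@c; q=q[abs(r)<2.5*r.std()]
    nrm=np.array([c[0],c[1],-1.]); hs=[]
    for (u,v) in ((257,206),(383,206)):
        w=np.zeros((480,640),np.uint8); w[v-22:v+22,u-22:u+22]=((g[...,1]>45)|(g[...,2]<165)).astype(np.uint8)[v-22:v+22,u-22:u+22]
        cs,_=cv2.findContours(w,cv2.RETR_EXTERNAL,cv2.CHAIN_APPROX_NONE); cc=cv2.convexHull(max(cs,key=cv2.contourArea)); e=cv2.fitEllipse(cc)
        o,d=ray(p,e[0]); hs.append(o+d*((-c[2]-nrm@o)/(nrm@d))); print(np.round(e[0],1),np.round(e[1],1))
    a,b=hs; v=(a-b)[:2]; yaw=np.arctan2(v[1],v[0])-np.pi/2; yaw%=2*np.pi
    cen=((a+b)/2)[:2]-.045*np.array([np.cos(yaw),np.sin(yaw)])
    print('plane',c[:2].round(4),'n',len(q),'holes',np.linalg.norm(a-b).round(4),'yaw',np.degrees(yaw).round(2),'centre',cen.round(4),'topz',(a[2]+b[2])/2)
    return cen,yaw
E
python3 - <<'E'
from h import *
st(); arm.camera("wrist"); st()
p=arm.camera("wrist"); q=arm.camera("scene"); pickle.dump((p,q),open("w5.pkl","wb")); cv2.imwrite("pics/w5.png",p['img'])
cv2.imwrite("pics/s5.png",cv2.resize(q['img'][170:290,200:360],None,fx=5,fy=5,interpolation=cv2.INTER_CUBIC))
st(); panelpose(p,.145)
E
```

```text
t 8.6 pos [ 0.5255 -0.207   0.1786] yawy 9.61 z [ 0.0027 -0.0058 -1.    ] F [-0.31 -0.17 -2.87] gap 0.0357
t 8.65 pos [ 0.5255 -0.2069  0.1787] yawy 9.6 z [ 0.0029 -0.0055 -1.    ] F [ 0.18  0.86 -3.67] gap 0.0357
t 8.75 pos [ 0.5258 -0.2073  0.1793] yawy 9.56 z [ 0.0043 -0.0057 -1.    ] F [ 0.05 -1.18 -3.2 ] gap 0.0361
[256.1 206.2] [26.7 28.7]
[383.1 206.3] [26.8 29.4]
plane [-0.0056  0.002 ] n 14 holes 0.0501 yaw 99.48 centre [ 0.5264 -0.2066] topz 0.15643652618391174
```

View pics/w5.png

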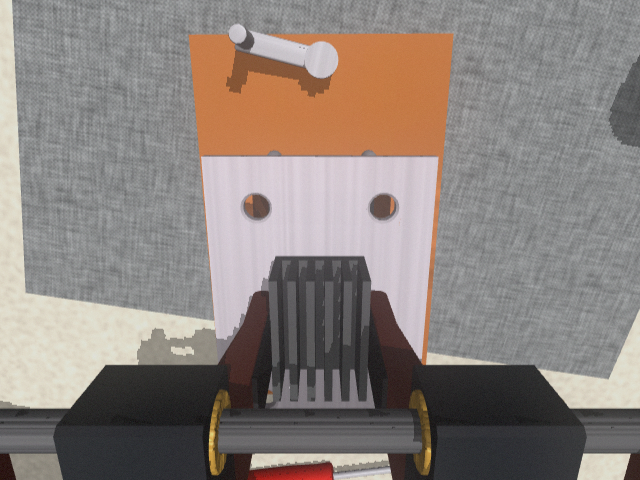

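View pics/s5.png

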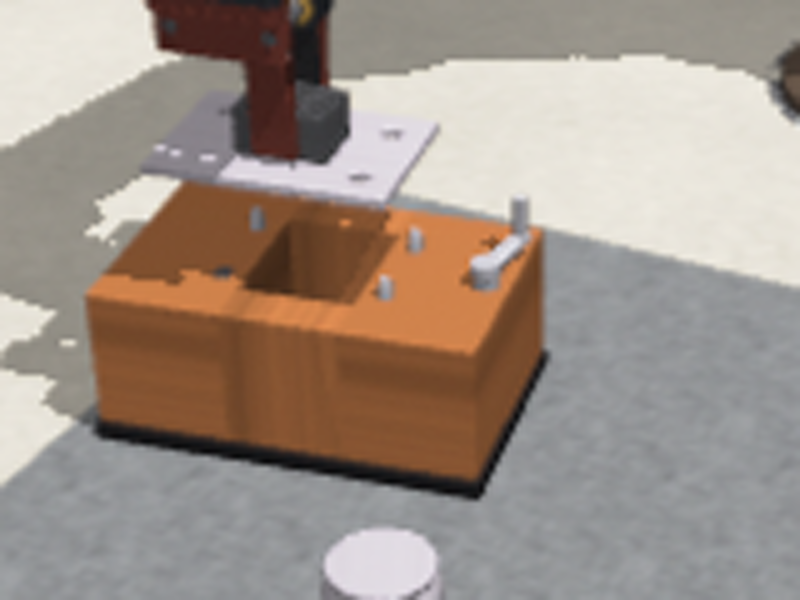

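```bash
python3 - <<'E'
from h import *
p,q=pickle.load(open("w5.pkl","rb"))
panelpose(p,.158)
E0=np.array([[1,0,0]]);
R=np.array(p['R']); print('cam',-R.T@p['t'])
E
```

```text
[256.1 206.2] [26.7 28.7]
[383.1 206.3] [26.8 29.4]
plane [ 0.0033 -0.0056] n 25576 holes 0.0498 yaw 99.58 centre [ 0.5264 -0.2064] topz 0.15714778270617474
cam [ 0.51181978 -0.12291574  0.32265706]
```

```bash
python3 - <<'E'
from h import *
st(); rows([.5251,-.1966,.138],np.radians(9.91),3,1)
E
```

```text
t 8.75 pos [ 0.5258 -0.2073  0.1793] yawy 9.56 z [ 0.0043 -0.0057 -1.    ] F [ 0.05 -1.18 -3.2 ] gap 0.0361
step 0.014224800568171554 rot 0.0031402542386137094
[{"tx": 0.0037, "ty": 0.0003, "tz": 0.0137, "rx": 0.0011, "ry": 0.0021, "rz": -0.0021, "fingers": 1}, {"tx": 0.0036, "ty": 0.0003, "tz": 0.0138, "rx": 0.0011, "ry": 0.0021, "rz": -0.0021, "fingers": 1}, {"tx": 0.0036, "ty": 0.0004, "tz": 0.0138, "rx": 0.0011, "ry": 0.0021, "rz": -0.0021, "fingers": 1}]
```

Emit:
{"name": "carry_out", "arguments": {
  "plan": [
    {"tx":0.0037,"ty":0.0003,"tz":0.014,"rx":0.001,"ry":0.002,"rz":-0.002,"fingers":1},
    {"tx":0.0037,"ty":0.0003,"tz":0.014,"rx":0.001,"ry":0.002,"rz":-0.002,"fingers":1},
    {"tx":0.0037,"ty":0.0003,"tz":0.012,"rx":0.001,"ry":0.002,"rz":-0.002,"fingers":1},
    {"tx":0,"ty":0,"tz":0,"rx":0,"ry":0,"rz":0,"fingers":1},
    {"tx":0,"ty":0,"tz":0,"rx":0,"ry":0,"rz":0,"fingers":1}
  ]
}}

```text
clock: 9.25
ee_pos: [0.5253, -0.1974, 0.1368]
eef_rot: [[-0.17, 0.985, 0.002], [0.985, 0.17, -0.001], [-0.001, 0.002, -1.0]]
contact_force: [0.5, 0.2, -3.4]
finger_gap: 0.0358
```

```bash
python3 - <<'E'
from h import *
arm.camera("wrist"); st()
p=arm.camera("wrist");st();  pickle.dump(p,open("w6.pkl","wb")); cv2.imwrite("pics/w6.png",p['img'])
panelpose(p,np.array(arm.get_state()['ee_pos'])[2]-.0213)
E
```

```text
t 9.3 pos [ 0.5252 -0.1972  0.1368] yawy 9.82 z [ 1.8e-03 -5.0e-04 -1.0e+00] F [ 0.16 -0.33 -4.28] gap 0.0357
t 9.35 pos [ 0.5255 -0.1974  0.1372] yawy 9.81 z [ 2.5e-03 -6.0e-04 -1.0e+00] F [-0.06 -0.73 -3.89] gap 0.0355
[256.2 206.1] [26.5 28.3]
[383.1 206.3] [26.7 29.2]
plane [ 0.0023 -0.0004] n 25543 holes 0.0498 yaw 99.78 centre [ 0.526  -0.1966] topz 0.1153893247373059
```

View pics/w6.png

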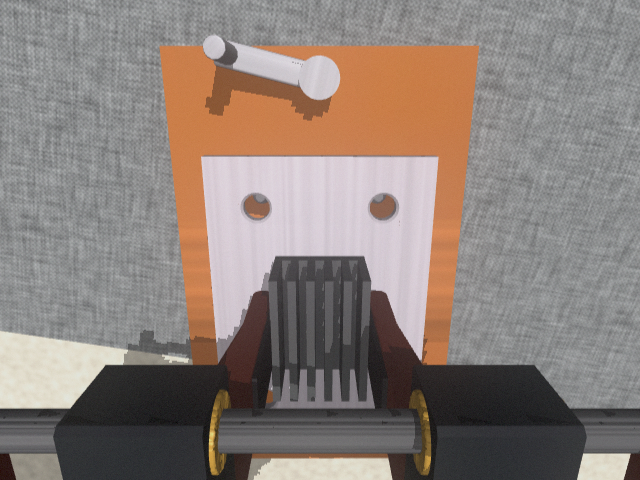

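```bash
python3 - <<'E'
from h import *
p=pickle.load(open("w6.pkl","rb"))
S=np.array([.52577,-.19589]); th=np.radians(99.91); R=np.array([[np.cos(th),-np.sin(th)],[np.sin(th),np.cos(th)]])
im=cv2.resize(p['img'][185:228,235:405],None,fx=4.7,fy=4.7,interpolation=cv2.INTER_CUBIC)
for b in (.025,-.025):
    uv=proj(p,[*(S+R@[.045,b]),.102]); uv2=proj(p,[*(S+R@[.045,b]),.09]); print(uv,uv2)
    for w,c in ((uv,(0,255,0)),(uv2,(255,0,0))):
        x=((w-[235,185]+.5)*4.7).astype(int); cv2.circle(im,tuple(int(k) for k in x),3,c,-1)
cv2.imwrite("pics/z6.png",im)
E
```

```text
[259.63733941 197.37902916] [263.11383629 191.75747618]
[378.30286021 197.19214936] [374.7778025  191.58398546]
```

View pics/z6.png

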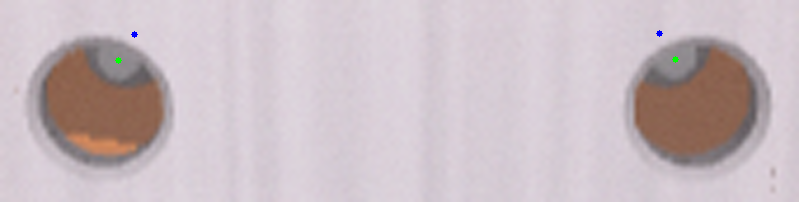

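Predicted pin tips (green) land on the pins seen through both holes, so the alignment is within about 1 mm. Lowering now with the last small correction.

Emit:
{"name": "carry_out", "arguments": {
  "plan": [
    {"tx":0.0007,"ty":-0.0002,"tz":0.004,"rx":0.002,"ry":0.0003,"rz":-0.002,"fingers":1},
    {"tx":0,"ty":0,"tz":0.004,"rx":0,"ry":0,"rz":0,"fingers":1},
    {"tx":0,"ty":0,"tz":0.004,"rx":0,"ry":0,"rz":0,"fingers":1}
  ]
}}

```text
clock: 9.65
ee_pos: [0.5261, -0.1972, 0.1257]
eef_rot: [[-0.173, 0.985, 0.003], [0.985, 0.173, -0.001], [-0.002, 0.003, -1.0]]
contact_force: [0.7, -0.3, -4.4]
finger_gap: 0.0358
```

```bash
python3 - <<'E'
from h import *
p=arm.camera("wrist");st();  pickle.dump(p,open("w7.pkl","wb"))
panelpose(p,np.array(arm.get_state()['ee_pos'])[2]-.0213)
E
```

```text
t 9.7 pos [ 0.5258 -0.197   0.125 ] yawy 9.94 z [ 0.0022 -0.0012 -1.    ] F [-0.52  0.26 -3.75] gap 0.0358
[256.2 206.1] [26.6 28.2]
[383.1 206.2] [26.6 29.1]
plane [ 0.0038 -0.0017] n 25721 holes 0.0498 yaw 99.91 centre [ 0.527  -0.1965] topz 0.10430598639791204
```

Emit:
{"name": "carry_out", "arguments": {
  "plan": [
    {"tx":0.0009,"ty":-0.0013,"tz":0.001,"rx":0.003,"ry":0.001,"rz":0,"fingers":1},
    {"tx":0,"ty":0,"tz":0.002,"rx":0,"ry":0,"rz":0,"fingers":1}
  ]
}}

```text
clock: 9.9
ee_pos: [0.5242, -0.1963, 0.1218]
eef_rot: [[-0.173, 0.985, -0.001], [0.985, 0.173, -0.001], [-0.0, -0.001, -1.0]]
contact_force: [-0.5, -0.5, -3.5]
finger_gap: 0.0356
```

```bash
python3 - <<'E'
from h import *
p=arm.camera("wrist");st();  pickle.dump(p,open("w7.pkl","wb"))
panelpose(p,np.array(arm.get_state()['ee_pos'])[2]-.0213)
E
```

```text
t 9.95 pos [ 0.5242 -0.1963  0.1215] yawy 9.93 z [-1.5e-03 -7.0e-04 -1.0e+00] F [ 0.1   0.02 -3.4 ] gap 0.036
[256.2 206.1] [26.6 28.1]
[383.2 206.2] [26.4 28.9]
plane [-0.0009 -0.001 ] n 25658 holes 0.0498 yaw 99.92 centre [ 0.525  -0.1956] topz 0.10043824138570834
```

Emit:
{"name": "carry_out", "arguments": {
  "plan": [
    {"tx":-0.0002,"ty":0.0007,"tz":0.0015,"rx":-0.001,"ry":0.0005,"rz":0,"fingers":1},
    {"tx":0,"ty":0,"tz":0.002,"rx":0,"ry":0,"rz":0,"fingers":1}
  ]
}}

```text
clock: 10.15
ee_pos: [0.5251, -0.1965, 0.118]
eef_rot: [[-0.173, 0.985, -0.0], [0.985, 0.173, -0.0], [-0.0, -0.0, -1.0]]
contact_force: [0.0, 0.5, -3.7]
finger_gap: 0.0359
```

```bash
python3 - <<'E'
from h import *
p=arm.camera("wrist");st();  pickle.dump(p,open("w7.pkl","wb"))
panelpose(p,np.array(arm.get_state()['ee_pos'])[2]-.0213)
E
```

```text
t 10.2 pos [ 0.5249 -0.1964  0.1176] yawy 9.94 z [-4.e-04  0.e+00 -1.e+00] F [ 0.11 -0.5  -3.12] gap 0.0358
[256.2 206.2] [26.6 28.1]
[382.9 206.2] [26.5 28.8]
plane [ 0.0003 -0.0001] n 25477 holes 0.0497 yaw 99.92 centre [ 0.5259 -0.1958] topz 0.09665154562837877
```

Emit:
{"name": "carry_out", "arguments": {
  "plan": [
    {"tx":0,"ty":0,"tz":0.001,"rx":0,"ry":0,"rz":0,"fingers":1},
    {"tx":0,"ty":0,"tz":0.001,"rx":0,"ry":0,"rz":0,"fingers":1}
  ]
}}

```text
clock: 10.4
ee_pos: [0.525, -0.1964, 0.1157]
eef_rot: [[-0.173, 0.985, -0.0], [0.985, 0.173, 0.0], [0.0, -0.0, -1.0]]
contact_force: [-5.3, 3.0, 12.3]
finger_gap: 0.0357
```

```bash
python3 - <<'E'
from h import *
p=arm.camera("wrist");st();  pickle.dump(p,open("w7.pkl","wb"))
panelpose(p,np.array(arm.get_state()['ee_pos'])[2]-.0213)
E
```

```text
t 10.45 pos [ 0.525  -0.1964  0.1157] yawy 9.93 z [-3.e-04  2.e-04 -1.e+00] F [ 0.02  0.74 -3.06] gap 0.0358
[255.6 206.9] [27.6 28.8]
[382.9 206.6] [26.6 30.4]
plane [0.0005 0.0006] n 25566 holes 0.0499 yaw 100.08 centre [ 0.5257 -0.196 ] topz 0.09441440751216039
```

Emit:
{"name": "carry_out", "arguments": {
  "plan": [
    {"tx":0,"ty":0,"tz":0.0003,"rx":0,"ry":0,"rz":0,"fingers":1},
    {"tx":0,"ty":0,"tz":0,"rx":0,"ry":0,"rz":0,"fingers":0.25},
    {"tx":0,"ty":0,"tz":0,"rx":0,"ry":0,"rz":0,"fingers":0.25},
    {"tx":0,"ty":0,"tz":0,"rx":0,"ry":0,"rz":0,"fingers":0.25},
    {"tx":0,"ty":0,"tz":0,"rx":0,"ry":0,"rz":0,"fingers":0.25}
  ]
}}

```text
clock: 10.95
ee_pos: [0.5264, -0.1971, 0.1168]
eef_rot: [[-0.172, 0.985, 0.003], [0.985, 0.172, -0.001], [-0.001, 0.003, -1.0]]
contact_force: [0.2, -0.7, 0.4]
finger_gap: 0.064
```

```bash
python3 - <<'E'
from h import *
st()
E
```

```text
t 10.95 pos [ 0.5264 -0.1971  0.1168] yawy 9.92 z [ 3.2e-03 -7.0e-04 -1.0e+00] F [ 0.19 -0.72  0.35] gap 0.064
```

Released, with the force gone from the hand. Now raising straight up and looking.

Emit:
{"name": "carry_out", "arguments": {
  "plan": [
    {"tx":0,"ty":0,"tz":-0.015,"rx":0,"ry":0,"rz":0,"fingers":0.25},
    {"tx":0,"ty":0,"tz":-0.03,"rx":0,"ry":0,"rz":0,"fingers":0.25},
    {"tx":0,"ty":0,"tz":-0.04,"rx":0,"ry":0,"rz":0,"fingers":1},
    {"tx":0,"ty":0,"tz":-0.04,"rx":0,"ry":0,"rz":0,"fingers":1},
    {"tx":0,"ty":0,"tz":-0.03,"rx":0,"ry":0,"rz":0,"fingers":1},
    {"tx":0,"ty":0,"tz":0,"rx":0,"ry":0,"rz":0,"fingers":1}
  ]
}}

```text
clock: 11.55
ee_pos: [0.5251, -0.1982, 0.2823]
eef_rot: [[-0.17, 0.985, 0.003], [0.985, 0.17, -0.002], [-0.003, 0.003, -1.0]]
contact_force: [0.6, -0.2, -0.5]
finger_gap: 0.0371
```

```bash
python3 - <<'E'
from h import *
arm.camera("wrist")
p=arm.camera("wrist");st();q=arm.camera("scene");  pickle.dump((p,q),open("w8.pkl","wb"));cv2.imwrite("pics/w8.png",p['img'])
cv2.imwrite("pics/s8.png",cv2.resize(q['img'][170:290,200:360],None,fx=5,fy=5,interpolation=cv2.INTER_CUBIC))
E
```

```text
t 11.65 pos [ 0.5238 -0.1973  0.2786] yawy 9.8 z [-0.0015 -0.001  -1.    ] F [-0.33  0.16 -0.37] gap 0.0296
```

View pics/w8.png

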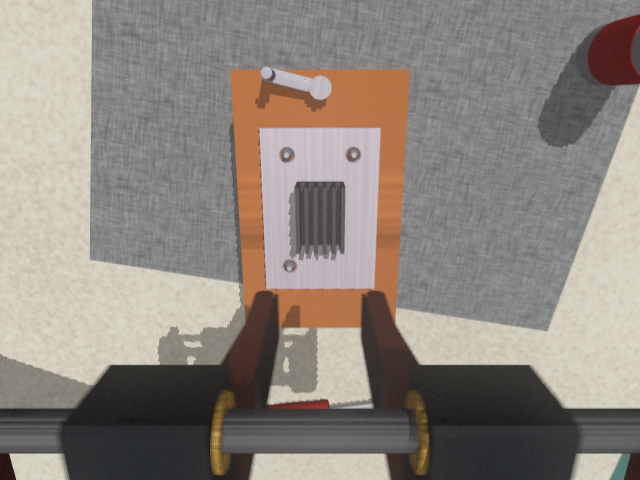

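View pics/s8.png

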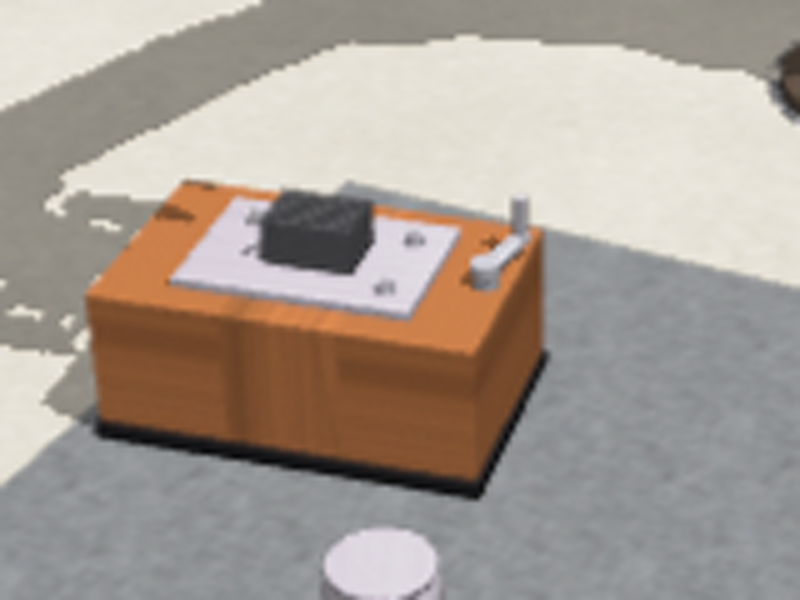

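The panel lies on with pins showing in all three holes at (287,154), (353,154) and (290,266). The latch pivot is at (320,88) and the tab top at (268,74). Now I check flushness by depth and locate the tab.

```bash
python3 - <<'E'
from h import *
p,q=pickle.load(open("w8.pkl","rb"))
im=p['img'];X=cloud(p);g=cv2.cvtColor(im,cv2.COLOR_BGR2HSV)
m=(g[...,1]<40)&(g[...,2]>150)&(abs(X[...,2]-.095)<.008); m[:124]=0;m[290:]=0; m[:,:255]=0;m[:,385:]=0
m=cv2.erode(m.astype(np.uint8),np.ones((3,3)))>0
P=X[m]; A=np.c_[P[:,:2]-P[:,:2].mean(0),np.ones(len(P))]; print('panel plane',np.linalg.lstsq(A,P[:,2],rcond=None)[0],len(P))
o=(g[...,1]>120)&(abs(X[...,2]-.09)<.006)&(np.abs(X[...,0]-.525)<.1)&(np.abs(X[...,1]+.19)<.12)
P=X[o]; A=np.c_[P[:,:2]-P[:,:2].mean(0),np.ones(len(P))]; print('spk plane',np.linalg.lstsq(A,P[:,2],rcond=None)[0],len(P))
S=np.array([.52577,-.19589]); th=np.radians(99.91); R=np.array([[np.cos(th),-np.sin(th)],[np.sin(th),np.cos(th)]])
piv=S+R@[.092,0]; print('pivot model',piv,proj(p,[*piv,.1025]))
for r in arm.place_of(p,'latch_tab')+arm.place_of(p,'latch_pivot'): print(r['xy'],r['score'])
t=atz(p,(268,74),.1255)[:2]; v=R.T@(t-piv); print('tab',t,'rel',v,np.hypot(*v),'angle',np.arctan2(-v[0],v[1]))
for a in (-.1,-.2,-.25,-.3,-.4): 
    print(a,proj(p,[*(piv+R@[-.036*np.sin(a),.036*np.cos(a)]),.1255]))
im2=cv2.resize(im[55:115,245:345],None,fx=6,fy=6,interpolation=cv2.INTER_CUBIC); cv2.imwrite("pics/z8.png",im2)
E
```

```text
panel plane [0.00018569 0.00040288 0.0944604 ] 12174
spk plane [ 0.00049842 -0.00014609  0.08945677] 19978
pivot model [ 0.50993671 -0.1052627 ] [319.94729074  87.93745393]
[264.4, 72.1] 0.75
[319.3, 85.3] 0.67
tab [ 0.47544841 -0.10326776] rel [0.00790065 0.03363037] 0.034545941615936986 angle -0.23074177371516447
-0.1 [264.88296034  81.10217118]
-0.2 [265.49114644  75.24281254]
-0.25 [266.00398363  72.33639381]
-0.3 [266.65542139  69.45558171]
-0.4 [268.3701457  63.8011833]
```

View pics/z8.png

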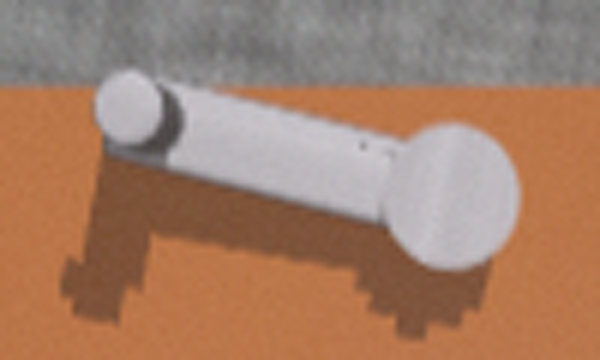

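Panel top is 5.0 mm above the back with slopes under 0.001, so it is flush. The latch is at about -0.25 rad. I'll close the fingers and go to the far (+x) side of the tab.

```bash
cat >> h.py <<'E'
S=np.array([.52577,-.19589]); TH=np.radians(99.91); RS=np.array([[np.cos(TH),-np.sin(TH)],[np.sin(TH),np.cos(TH)]])
def w(x,y): return S+RS@[x/1000,y/1000]
def inspk():
    s=arm.get_state(); print('in speaker mm',(RS.T@(np.array(s['ee_pos'])[:2]-S)*1000).round(1),'z',round(s['ee_pos'][2]*1000,1),'F spk',(RS.T@np.array(s['contact_force'])[:2]).round(1),round(s['contact_force'][2],1))
E
python3 - <<'E'
from h import *
st();inspk()
print(w(133,35)); rows([*w(133,35),.20],np.radians(9.91),4,1)
E
```

```text
t 11.8 pos [ 0.5229 -0.1967  0.276 ] yawy 9.82 z [-6.2e-03 -4.0e-04 -1.0e+00] F [-0.34 -0.32 -0.59] gap 0.0177
in speaker mm [-0.2  3. ] z 276.0 F spk [-0.3  0.4] -0.6
[ 0.46840279 -0.07089799]
step 0.039174409175355876 rot 0.0016122830761416847
[{"tx": 0.0333, "ty": -0.0079, "tz": 0.0191, "rx": -0.0015, "ry": -0.0002, "rz": -0.0004, "fingers": 1}, {"tx": 0.0333, "ty": -0.008, "tz": 0.0191, "rx": -0.0015, "ry": -0.0002, "rz": -0.0004, "fingers": 1}, {"tx": 0.0333, "ty": -0.008, "tz": 0.019, "rx": -0.0015, "ry": -0.0002, "rz": -0.0004, "fingers": 1}, {"tx": 0.0333, "ty": -0.008, "tz": 0.019, "rx": -0.0015, "ry": -0.0002, "rz": -0.0004, "fingers": 1}]
```

Emit:
{"name": "carry_out", "arguments": {
  "plan": [
    {"tx":0.033,"ty":-0.008,"tz":0.01,"rx":-0.0015,"ry":0,"rz":0,"fingers":1},
    {"tx":0.034,"ty":-0.008,"tz":0.01,"rx":-0.0015,"ry":0,"rz":0,"fingers":1},
    {"tx":0.034,"ty":-0.008,"tz":0.02,"rx":-0.0015,"ry":0,"rz":0,"fingers":1},
    {"tx":0.032,"ty":-0.008,"tz":0.03,"rx":-0.0015,"ry":0,"rz":0,"fingers":1},
    {"tx":0,"ty":0,"tz":0,"rx":0,"ry":0,"rz":0,"fingers":1}
  ]
}}

```text
clock: 12.3
ee_pos: [0.4628, -0.0682, 0.1984]
eef_rot: [[-0.167, 0.986, -0.01], [0.986, 0.167, -0.002], [-0.001, -0.01, -1.0]]
contact_force: [-0.2, -0.4, 0.1]
finger_gap: 0.0006
```

```bash
python3 - <<'E'
from h import *
arm.camera("wrist"); st();inspk()
rows([*w(130,35),.125],np.radians(9.91),3,1)
E
```

```text
t 12.35 pos [ 0.4646 -0.0702  0.2002] yawy 9.54 z [-0.0071 -0.0035 -1.    ] F [ 0.8  -0.06  0.15] gap 0.0004
in speaker mm [134.3  38.6] z 200.2 F spk [-0.2 -0.8] 0.1
step 0.02513084360466933 rot 0.0034184617229400037
[{"tx": -0.0014, "ty": 0.0014, "tz": 0.0251, "rx": -0.0025, "ry": 0.0008, "rz": -0.0022, "fingers": 1}, {"tx": -0.0014, "ty": 0.0013, "tz": 0.0251, "rx": -0.0025, "ry": 0.0008, "rz": -0.0022, "fingers": 1}, {"tx": -0.0014, "ty": 0.0013, "tz": 0.0251, "rx": -0.0025, "ry": 0.0008, "rz": -0.0022, "fingers": 1}]
```

Emit:
{"name": "carry_out", "arguments": {
  "plan": [
    {"tx":0,"ty":0.0013,"tz":0.025,"rx":-0.0025,"ry":0.001,"rz":-0.002,"fingers":1},
    {"tx":0,"ty":0.0013,"tz":0.025,"rx":-0.0025,"ry":0.001,"rz":-0.002,"fingers":1},
    {"tx":0,"ty":0.0013,"tz":0.022,"rx":-0.0025,"ry":0.001,"rz":-0.002,"fingers":1},
    {"tx":0,"ty":0,"tz":0,"rx":0,"ry":0,"rz":0,"fingers":1}
  ]
}}

```text
clock: 12.75
ee_pos: [0.4705, -0.073, 0.1268]
eef_rot: [[-0.17, 0.985, 0.002], [0.985, 0.17, -0.002], [-0.002, 0.001, -1.0]]
contact_force: [0.9, -0.3, -0.3]
finger_gap: 0.0004
```

```bash
python3 - <<'E'
from h import *
p=arm.camera("scene"); st();inspk()
p2=arm.camera("wrist"); cv2.imwrite("pics/w9.png",p2['img'])
cv2.imwrite("pics/s9.png",cv2.resize(p['img'][150:270,220:380],None,fx=5,fy=5,interpolation=cv2.INTER_CUBIC))
E
```

```text
t 12.8 pos [ 0.4713 -0.0733  0.1281] yawy 9.76 z [ 0.0033 -0.0018 -1.    ] F [-0.01  0.12 -0.75] gap 0.0003
in speaker mm [130.1  32.6] z 128.1 F spk [ 0.1 -0. ] -0.8
```

View pics/s9.png

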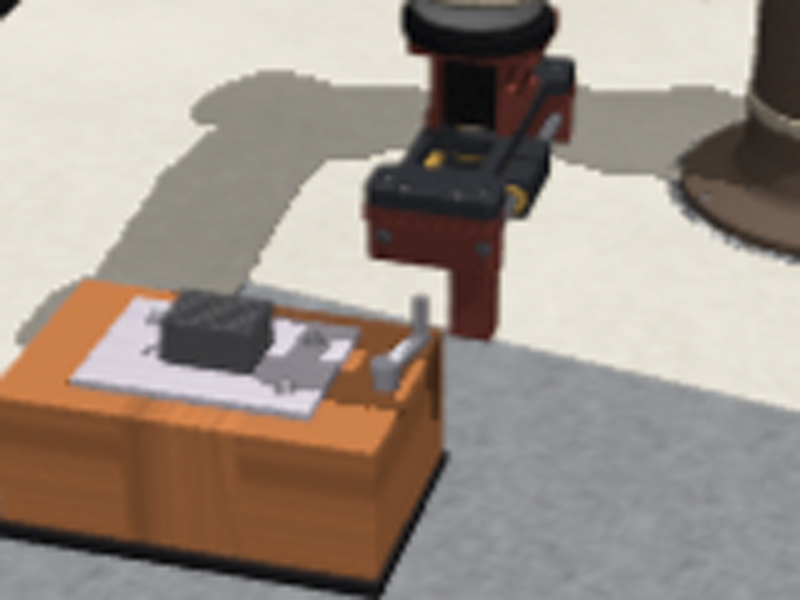

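View pics/w9.png

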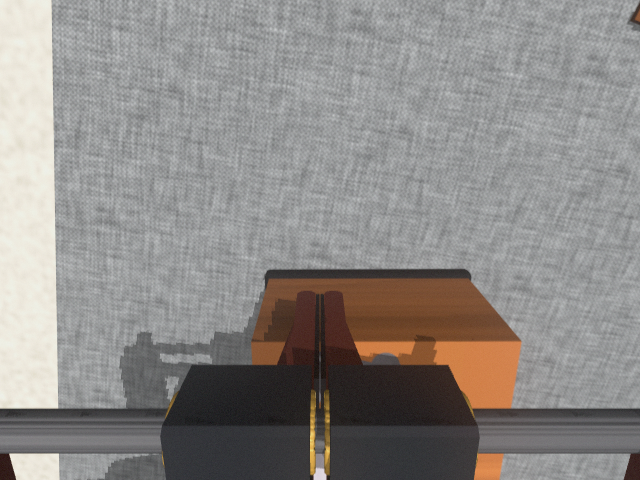

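The closed fingers stand on the +x side of the tab, which shows at (420,310) in the crop. Pushing it along its arc in small steps.

Emit:
{"name": "carry_out", "arguments": {
  "plan": [
    {"tx":-0.008,"ty":-0.001,"tz":0.001,"rx":0,"ry":0,"rz":-0.001,"fingers":1},
    {"tx":-0.008,"ty":-0.001,"tz":0.001,"rx":0.001,"ry":0,"rz":-0.001,"fingers":1},
    {"tx":-0.008,"ty":0,"tz":0,"rx":0.001,"ry":0,"rz":0,"fingers":1},
    {"tx":-0.008,"ty":0,"tz":0,"rx":0.001,"ry":0,"rz":0,"fingers":1}
  ]
}}

```text
clock: 13.25
ee_pos: [0.4768, -0.1069, 0.13]
eef_rot: [[-0.172, 0.985, 0.005], [0.985, 0.173, -0.0], [-0.001, 0.005, -1.0]]
contact_force: [1.8, 3.1, -0.4]
finger_gap: 0.0001
```

```bash
python3 - <<'E'
from h import *
p=arm.camera("scene"); st();inspk()
cv2.imwrite("pics/s10.png",cv2.resize(p['img'][170:260,240:360],None,fx=6,fy=6,interpolation=cv2.INTER_CUBIC))
E
```

```text
t 13.3 pos [ 0.4771 -0.1084  0.1302] yawy 9.87 z [ 0.0055 -0.0012 -1.    ] F [ 0.32 -1.22 -0.58] gap 0.0004
in speaker mm [94.5 32.9] z 130.2 F spk [-1.3 -0.1] -0.6
```

View pics/s10.png

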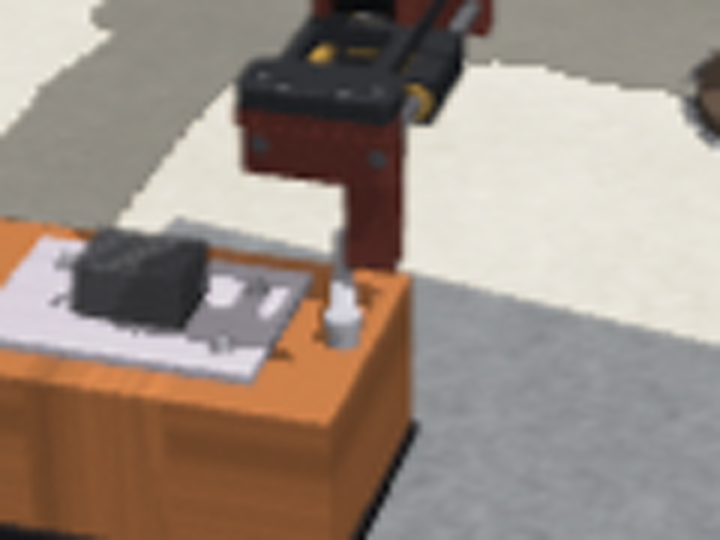

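Emit:
{"name": "carry_out", "arguments": {
  "plan": [
    {"tx":-0.007,"ty":0.002,"tz":0.003,"rx":0.003,"ry":0,"rz":0,"fingers":1},
    {"tx":-0.007,"ty":0.003,"tz":0.001,"rx":0.002,"ry":0,"rz":0,"fingers":1},
    {"tx":-0.003,"ty":0.002,"tz":0.001,"rx":0,"ry":0,"rz":0,"fingers":1}
  ]
}}

```text
clock: 13.6
ee_pos: [0.4905, -0.1237, 0.1266]
eef_rot: [[-0.173, 0.985, 0.006], [0.985, 0.173, 0.0], [-0.001, 0.006, -1.0]]
contact_force: [1.0, 5.5, 4.3]
finger_gap: 0.0007
```

```bash
python3 - <<'E'
from h import *
p=arm.camera("scene"); st();inspk()
cv2.imwrite("pics/s11.png",cv2.resize(p['img'][170:260,240:360],None,fx=6,fy=6,interpolation=cv2.INTER_CUBIC))
E
```

```text
t 13.65 pos [ 0.4909 -0.124   0.1265] yawy 9.94 z [ 6.1e-03  1.0e-04 -1.0e+00] F [1.97 5.29 2.42] gap 0.0001
in speaker mm [76.8 22. ] z 126.5 F spk [ 4.9 -2.9] 2.4
```

View pics/s11.png

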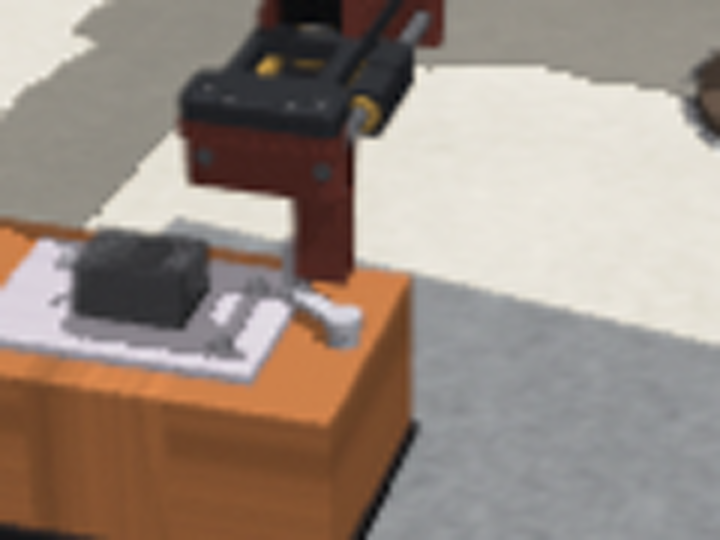

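The latch is at about 0.95 rad, with the bar now over the panel's edge. I'll step round to the +y side of the tab for the second push.

Emit:
{"name": "carry_out", "arguments": {
  "plan": [
    {"tx":0.006,"ty":0,"tz":-0.001,"rx":0.003,"ry":0,"rz":0,"fingers":1},
    {"tx":0,"ty":-0.012,"tz":0,"rx":0.001,"ry":0,"rz":0,"fingers":1},
    {"tx":-0.002,"ty":-0.012,"tz":0,"rx":0,"ry":0,"rz":0,"fingers":1},
    {"tx":-0.01,"ty":-0.001,"tz":0,"rx":0,"ry":0,"rz":0,"fingers":1},
    {"tx":-0.01,"ty":0,"tz":0,"rx":0,"ry":0,"rz":0,"fingers":1}
  ]
}}

```text
clock: 14.15
ee_pos: [0.4668, -0.1464, 0.1272]
eef_rot: [[-0.174, 0.985, 0.001], [0.985, 0.174, -0.002], [-0.003, 0.001, -1.0]]
contact_force: [0.2, -0.1, 0.0]
finger_gap: 0.0005
```

```bash
python3 - <<'E'
from h import *
p=arm.camera("scene"); st();inspk()
cv2.imwrite("pics/s12.png",cv2.resize(p['img'][170:260,240:360],None,fx=6,fy=6,interpolation=cv2.INTER_CUBIC))
E
```

```text
t 14.2 pos [ 0.467  -0.1483  0.1274] yawy 9.9 z [ 0.0016 -0.0035 -1.    ] F [ 0.23 -2.21 -0.15] gap 0.0002
in speaker mm [56.9 49.7] z 127.4 F spk [-2.2  0.2] -0.1
```

View pics/s12.png

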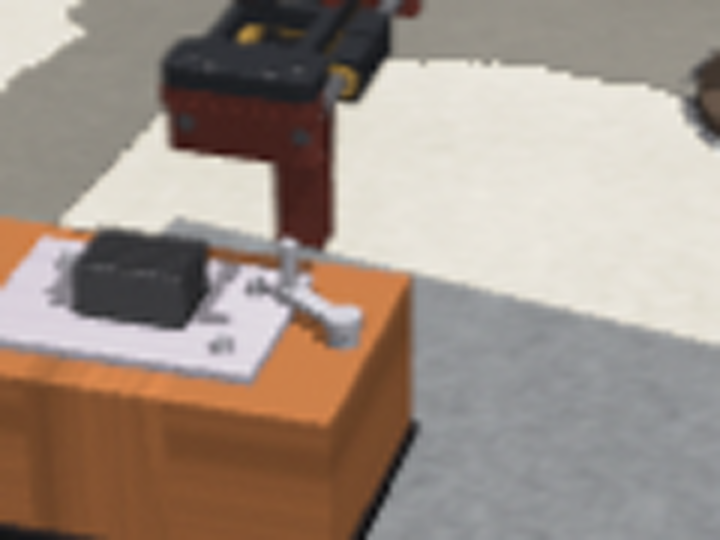

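Emit:
{"name": "carry_out", "arguments": {
  "plan": [
    {"tx":0.003,"ty":0.008,"tz":0,"rx":0,"ry":0.002,"rz":0,"fingers":1},
    {"tx":0,"ty":0.007,"tz":0,"rx":0,"ry":0.001,"rz":0,"fingers":1},
    {"tx":0,"ty":0.006,"tz":0,"rx":0,"ry":0,"rz":0,"fingers":1},
    {"tx":0,"ty":0.005,"tz":0,"rx":0,"ry":0,"rz":0,"fingers":1}
  ]
}}

```text
clock: 14.6
ee_pos: [0.4933, -0.1429, 0.1272]
eef_rot: [[-0.169, 0.986, -0.001], [0.986, 0.169, -0.002], [-0.002, -0.001, -1.0]]
contact_force: [-2.2, -1.7, 0.9]
finger_gap: 0.0004
```

```bash
python3 - <<'E'
from h import *
p=arm.camera("scene"); st();inspk()
cv2.imwrite("pics/s13.png",cv2.resize(p['img'][170:260,240:360],None,fx=6,fy=6,interpolation=cv2.INTER_CUBIC))
E
```

```text
t 14.65 pos [ 0.4942 -0.1425  0.1273] yawy 9.75 z [ 3.0e-04 -1.7e-03 -1.0e+00] F [ 0.69 -1.32 -0.64] gap 0.0004
in speaker mm [58.  21.9] z 127.3 F spk [-1.4 -0.5] -0.6
```

View pics/s13.png

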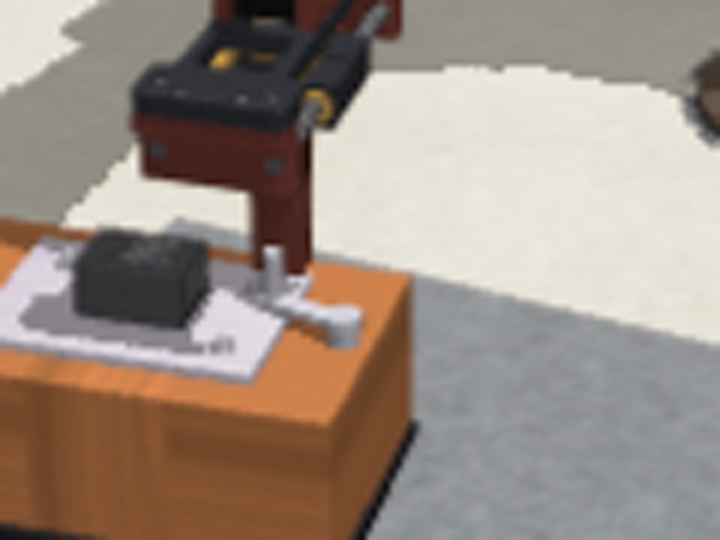

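Emit:
{"name": "carry_out", "arguments": {
  "plan": [
    {"tx":0,"ty":0.002,"tz":0,"rx":0,"ry":0.001,"rz":0,"fingers":1},
    {"tx":0,"ty":0.002,"tz":0,"rx":0,"ry":0,"rz":0,"fingers":1},
    {"tx":0,"ty":0.002,"tz":0,"rx":0,"ry":0,"rz":0,"fingers":1}
  ]
}}

```text
clock: 14.95
ee_pos: [0.5008, -0.1408, 0.1269]
eef_rot: [[-0.17, 0.985, -0.001], [0.985, 0.17, -0.001], [-0.0, -0.001, -1.0]]
contact_force: [-0.7, -1.7, 0.2]
finger_gap: 0.0005
```

```bash
python3 - <<'E'
from h import *
p=arm.camera("scene"); st();inspk()
cv2.imwrite("pics/s14.png",cv2.resize(p['img'][170:260,240:360],None,fx=6,fy=6,interpolation=cv2.INTER_CUBIC))
piv=w(92,0)
for a in (1.2,1.35,1.5,1.57,1.6): print(a,((proj(p,[*(piv+RS@[-.036*np.sin(a),.036*np.cos(a)]),.1255])-[240,170]+.5)*6).round(0))
E
```

```text
t 15.0 pos [ 0.5011 -0.1406  0.1269] yawy 9.82 z [-2.e-04 -5.e-04 -1.e+00] F [-1.04 -0.38 -0.02] gap 0.0003
in speaker mm [58.7 14.7] z 126.9 F spk [-0.2  1.1] -0.0
1.2 [276. 248.]
1.35 [269. 253.]
1.5 [263. 259.]
1.57 [261. 262.]
1.6 [260. 263.]
```

View pics/s14.png

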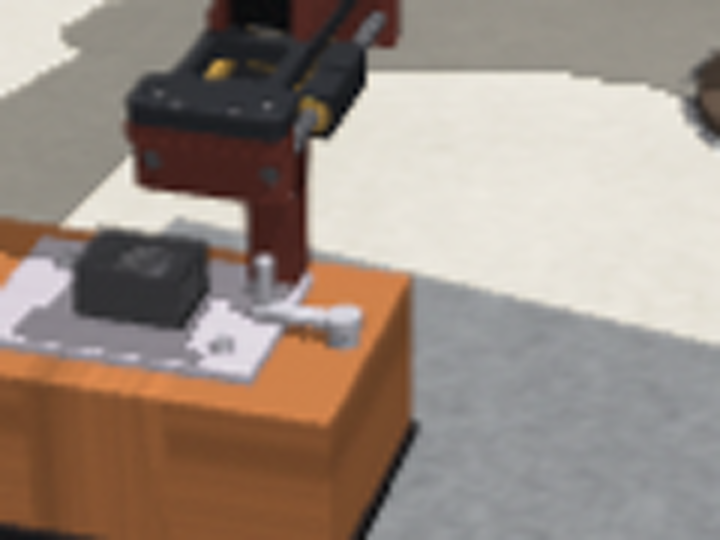

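The tab top at (264,258) corresponds to about 1.48 rad. A few 1–2 mm pushes should reach the stop.

Emit:
{"name": "carry_out", "arguments": {
  "plan": [
    {"tx":0,"ty":0.002,"tz":0,"rx":0,"ry":0,"rz":0,"fingers":1},
    {"tx":0,"ty":0.001,"tz":0,"rx":0,"ry":0,"rz":0,"fingers":1}
  ]
}}

```text
clock: 15.2
ee_pos: [0.5034, -0.1401, 0.1268]
eef_rot: [[-0.17, 0.985, -0.002], [0.985, 0.17, -0.0], [-0.0, -0.002, -1.0]]
contact_force: [-6.3, -2.4, 2.6]
finger_gap: 0.0006
```

```bash
python3 - <<'E'
from h import *
st();inspk()
E
```

```text
t 15.2 pos [ 0.5034 -0.1401  0.1268] yawy 9.81 z [-1.8e-03 -3.0e-04 -1.0e+00] F [-6.3  -2.36  2.58] gap 0.0006
in speaker mm [58.8 12.5] z 126.8 F spk [-1.2  6.6] 2.6
```

The force rose to about 6.6 N with the tab where the stop should be. Backing off and raising.

Emit:
{"name": "carry_out", "arguments": {
  "plan": [
    {"tx":0,"ty":-0.006,"tz":0,"rx":0,"ry":0,"rz":0,"fingers":1},
    {"tx":0,"ty":-0.01,"tz":0,"rx":0,"ry":0,"rz":0,"fingers":1},
    {"tx":0,"ty":-0.01,"tz":-0.005,"rx":0,"ry":0,"rz":0,"fingers":1},
    {"tx":0,"ty":0,"tz":-0.035,"rx":0,"ry":0,"rz":0,"fingers":1},
    {"tx":0,"ty":0,"tz":-0.045,"rx":0,"ry":0,"rz":0,"fingers":1},
    {"tx":-0.04,"ty":0,"tz":-0.03,"rx":0,"ry":0,"rz":0,"fingers":1},
    {"tx":-0.04,"ty":0,"tz":-0.01,"rx":0,"ry":0,"rz":0,"fingers":1},
    {"tx":0,"ty":0,"tz":0,"rx":0,"ry":0,"rz":0,"fingers":1}
  ]
}}

```text
clock: 16.0
ee_pos: [0.4871, -0.2241, 0.2584]
eef_rot: [[-0.174, 0.985, 0.002], [0.985, 0.174, 0.001], [0.001, 0.002, -1.0]]
contact_force: [-0.5, 0.5, -0.5]
finger_gap: 0.001
```

```bash
python3 - <<'E'
from h import *
arm.camera("wrist")
p=arm.camera("wrist");q=arm.camera("scene");st();cv2.imwrite("pics/w15.png",p['img'])
cv2.imwrite("pics/s15.png",q['img']); pickle.dump((p,q),open("w15.pkl","wb"))
im=p['img'];X=cloud(p);g=cv2.cvtColor(im,cv2.COLOR_BGR2HSV)
uv=[(S+RS@np.array([x,y])) for x,y in ((.065,.045),(.065,-.045),(-.065,-.045),(-.065,.045))]
msk=np.zeros((480,640),np.uint8); cv2.fillConvexPoly(msk,np.array([proj(p,[*k,.095]) for k in uv]).astype(int),1)
m=(msk>0)&(g[...,1]<40)&(g[...,2]>150)&(abs(X[...,2]-.0945)<.005)
P=X[m]; A=np.c_[P[:,:2]-P[:,:2].mean(0),np.ones(len(P))]; print('panel plane',np.linalg.lstsq(A,P[:,2],rcond=None)[0],len(P))
cs,_=cv2.findContours(((g[...,1]<60)&(g[...,2]>130)&(abs(X[...,2]-.095)<.012)).astype(np.uint8),cv2.RETR_EXTERNAL,cv2.CHAIN_APPROX_NONE)
piv=w(92,0)
for a in (1.35,1.5,1.6): print(a,proj(p,[*(piv+RS@[-.036*np.sin(a),.036*np.cos(a)]),.1255]).round(1))
print('pivot',proj(p,[*piv,.1025]),'holes',[proj(p,[*w(x,y),.095]).round(1) for x,y in((45,25),(45,-25),(-45,25))])
E
```

```text
t 16.15 pos [ 0.4865 -0.2186  0.2556] yawy 10.3 z [-0.0031  0.0052 -1.    ] F [ 0.48 -0.82  0.32] gap 0.0
panel plane [ 0.00057824 -0.00046952  0.09444271] 15118
1.35 [374.9 118.1]
1.5 [383.5 119.4]
1.6 [389.4 119.6]
pivot [385.11914124  60.14667076] holes [array([344. , 134.4]), array([416.3, 134.7]), array([341.5, 257. ])]
```

View pics/w15.png

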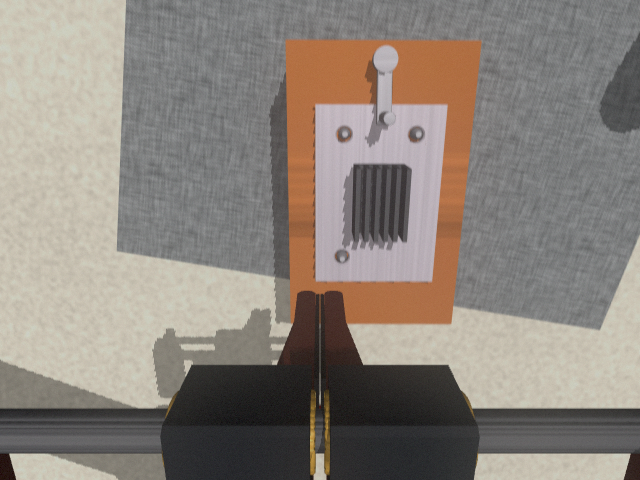

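View pics/s15.png

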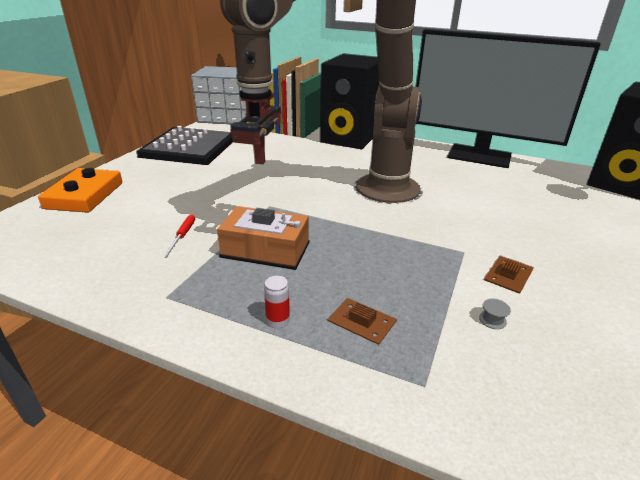

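The tab top is at (389,118), which matches 1.6 rad. The pins sit in all three holes where predicted, the panel is flat, the bystanders are unmoved and the robot is clear. Handing in.

```bash
python3 - <<'E'
from cell import arm
print(arm.job_done()); print(arm.get_state()['clock'])
E
```

```text
the job is handed in; nothing more can be done
None
the job is handed in; nothing more can be done
```

The panel is on the speaker over all three pins and the latch is swung round to its stop. I handed the job in at about 16 s; `job_done` gave no verdict.

**What I did:** I gripped the heat sink across y and found that the key pin stands at (45,25), with the empty socket at (-45,-25). I lined up the panel's holes with the pins using the wrist camera and lowered it in small steps; the largest contact force I read was about 13 N. After letting go, I pushed the latch tab round with the closed fingers until it met its stop, at about 6.6 N.

**Last checks:**
- **Panel:** its top was about 5.0 mm above the speaker's back after release, and its slope was under 0.001 rad with the latch closed. Just before I let go, its centre was about 0.2 mm from the seat and its yaw about 0.2° off.
- **Latch:** in the final picture the tab sits where 1.6 rad predicts, with the bar over the panel's end.
- **Bystanders:** the spray can, solder reel and screwdriver look unmoved in the scene picture. I compared them by eye and did not re-measure them.
- **Robot:** it stood clear of everything.

The only disagreements were on the way:
- **First panel position:** my first panel position from the scene and side cameras was about 18 mm off, and the wrist camera corrected it.
- **Tool position readings:** these wander by 1–2 mm, so I used the camera measurements for the fit.

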